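Unpin the shaker guard, stopper the flasks, refit the guard and start

ROBOT

A 6-joint arm with a two-finger parallel gripper is mounted at the origin on a cart in front of the work surface, level with it; the furniture and walls round the work are solid. World frame = base frame: x ahead of the robot, y to its left, z up, the work surface at z = 0. Lengths are in m, angles in degrees, forces in N, time in s.
With the tool pointing down it reaches from about 0.375 to 0.9 m from the base axis. Payload 3.1 kg.
Tool frame: the origin (TCP) lies between the finger pads; the fingertips stand 11 mm ahead of it and the grasp point (between the pads) lies 8 mm behind it; z points along the fingers, y is the line along which they close (so a half turn about z gives the same grasp; the last joint's range is limited). The gripper opens to 87 mm and grips with 3 to 60 N. Pads are 19 mm wide; open, the fingers measure 117 mm over their backs; the gripper's body (75 mm by 190 mm) begins 51 mm behind the grasp point.
Start: joints at [53.543, 30.224, 82.088, -0, 67.689, -10.227], TCP at [0.276, 0.561, 0.203] pointing down, gripper open.
Joint ranges: [-176.69, 176.69], [-43.24, 126.21], [12.49, 139.97], [-82, 262], [0, 151.66], [-163.58, 163.58]. Speed limits (degrees/s): [159.86, 159.86, 180, 180, 180, 180].

INTERFACE

Orientations are given as a 3x3 rotation matrix whose columns are the frame's x, y, z axes.
In Python, from rig import bot, viewer, workorder, nets gives the robot as it stands. The module is installed in compiled form; this text tells all that it offers.
- The arm moves only by the tool move_arm, never from a script. Its argument "increments" is a list of rows, each a list of 7 numbers: the shift along the tool's x, y, z normalised to -1 to 1, where 1 is 0.3 m, then the turn, a rotation vector about the tool's x, y, z normalised to -1 to 1, where 1 is pi rad, then the opening, from 0 (shut) to 1 (fully open). In form: [[tx, ty, tz, wx, wy, wz, grip], ...]. A call has 1 to 10 rows; each row is the pose to reach, as a shift and turn from the pose commanded when the call began, along the tool's axes at that moment, turning the shorter way round; what a row does not reach only later rows make up. A row lasts 1/12 s, in which the tool goes at most 41.7 mm and 7.16 degrees, less where a joint would pass 70% of its speed; a pose out of reach is approached as far as the arm can. A call with a number of a shift or a turn outside -1 to 1 is refused whole. A call with a gripper value outside its range is refused whole. The fingers move at their own pace and stop on an object; the grip force is fixed at half the most. Time passes only in rows, so rows that repeat a pose let the fingers close. It gives the time, the measured TCP pose, the force, the opening and the grip force at its end, in the units of the state.
- bot.read_state(): the state, without advancing time (a new reading comes with each control period).
- viewer.capture(name): name is "scene" or "top" or "wrist"; returns a dict with "image" (384x512x3 uint8, blue, green, red), "K" (3x3 intrinsics, pixels), "eye" and "orientation" of the camera in the world. Camera axes: x right, y up, looking along -z (the intrinsics and any distortion apply to the point x, -y, -z); pixel columns grow to the right and rows downward; lengths in m; the calibration is good to about 2 mm. A picture is of the moment at which its call begins. There is no depth.
- workorder.hand_in(): hands the job in; it is judged then, once.
Trained networks look in the newest picture that a camera, given by its name, has taken for a name from the list of things; names that differ only in an ending like _2 or _b are one class to them, and where a whole thing is asked for, a point or a joint stands for the part that bears it (a point fixed in the world has none). Each returns a list of dicts, best first, with "conf" (0 to 1); they miss things now and then, are a little off and sometimes report something else, mostly with a low value. They report only what shows in the picture. A call takes as long as a camera call.
- nets.find_in(camera, thing): "location" ([column, row] in pixels, amid what is visible of it).
The state is a dict: "time_s": time; "joint_positions": joint angles; "qvel": joint speeds; "tau": joint torques, N m; "position": TCP position; "tcp_rot": TCP orientation; "force": force on the tool from outside, world axes, zero at the start; "moment": the same for the moment, N m; "opening": opening from 0.0 (shut) to 1.0 (fully open); "grasp_force": force on a finger pad.
Only numpy, scipy, OpenCV 4.12 (cv2) and the standard library are available. Lean on these libraries where they do the work, as an engineer would, in place of code of your own. Each camera call takes 0.05 s, during which the arm holds its last target. There are 200 camera calls.

TASK

Get the flasks in the bench shaker ready to run: pull the red spring-loaded hinge pin so that the clear guard cover springs up, lift the cover off and lay it flat on the bench beside the shaker. Push one of the brown rubber stoppers, narrow end first, into the neck of every flask that stands in the shaker, then set the cover back on its hinge and press its hinge corner down until the pin snaps home. Only then switch the shaker on with the green rocker, and do not disturb the other things on the bench.

Things in the scene. Friction and masses are not known exactly. Their poses are not given: they have to be found in the camera images.
- shaker: white flask shaker fixed to the bench, 184 (x) x 359 (y) mm, flat deck 115 mm up. Origin: on the bench under the middle well; x points to its back (away from the robot), y to its left, z up. Wells (69 mm wide, floors 30 mm above the bench) at (0, -76), (0, 0), (0, 76) mm. Hinge line of the cover: along x at y = -142 mm, 137 mm above the bench. The black dial on the console is for show
- cover_seat (a point): point on the deck above the shaker's origin, with its axes: the fitted cover's origin lies here, axes the same way. The cover comes off and goes on straight up and down, held level; it has then about 4 mm of play along x and 2 mm along y. Room to lay it down: the bench to the left of the shaker, in front of x = 0.53 m (its front edge is at x = 0.36 m; a blender stands behind, from y = 0.36 m on)
- stud (a point): middle of the fixed hinge stud at the back of the shaker: 8 mm steel rod along x, 16 mm long, standing out to the front from a bracket 14 x 22 mm, 34 mm high
- hinge_pin (a joint): how far the sprung hinge pin is drawn (m): 0 home, 0.018 fully drawn, towards the front (the shaker's -x). 3 N to start, 6.6 N at the end; springs back when let go. From about 0.012 its nose is clear of the cover's front lug, and a lifter throws that corner of the cover up by 12 mm or more: the pin, let go, then misses the hole. Also reads 0 with no cover there
- pin_knob (a point): middle of the pin's red knob, which moves with it: a cylinder of 22 mm diameter, 24 mm long, lying along the shaker's x, with a 28 mm collar at its front end. It overhangs the front of the shaker: at home its middle is 19 mm before the front face and 137 mm above the bench. Behind it an 18 mm barrel holds the 8 mm pin
- cover: loose clear guard cover with a grey lower edge, a hood open below: 140 (x) x 240 (y) x 46 mm, 4 mm walls, about 0.26 kg. Origin: centre of its lower rim; z up; fitted, x and y as the shaker's. Two steel hinge lugs stand out from its right side to y = -154 mm, ending at least 1 mm above the rim, so that it lies flat on a table
- cover_handle (a point): middle of the bar of the black bow handle over the cover's centre, 74 mm above its rim: bar along the cover's x, 80 mm long, 14 mm wide, 12 mm high, with 22 mm of air below it between posts 56 mm apart
- front_lug (a point): centre of the pin hole (9.5 mm) in the cover's front lug, 22 mm above the rim at (-53, -142) mm; the plate is 8 mm thick along x. Below the hole it slopes to the back, so that when the corner is pressed down it pushes the pin aside by itself until the pin snaps into the hole
- back_lug (a point): centre of the slot of the cover's back lug, 22 mm above the rim at (53, -142) mm: a fork 8 mm thick along x, slot 11 mm wide, open below and flared to about 19 mm; it drops over the fixed stud
- press_pad (a point): middle of the top of the black rubber pad (28 x 28 mm) on the cover's front hinge flange, at (-40, -138, 42) mm of the cover: about 158 mm above the bench with the pin home, about 170 when sprung up. A sprung lifter on the deck below it (at (-30, -144) mm, 14 mm wide, 2.6 to 5 N) pushes it up; press down here with about 12 N, to the stop, for the pin to snap in
- power (a joint): green rocker switch (rad): 0 off (front end up), 0.25 on (front end pressed down); it stays where it is left and takes about 2.5 N
- switch_front (a point): top of the front end of the green rocker (32 x 20 mm) on the console at the left of the deck: press straight down here by 3 mm to switch on
- flask_1: wide-necked conical glass flask, base 64 mm, 105 mm high, neck 43 mm outside and 37 mm inside, upright in one of the shaker's wells, neck 20 mm above the deck. Origin: centre of its underside, 30 mm above the bench; z up. Two or three of the three flasks are present, in any wells
- flask_2: wide-necked conical glass flask, base 64 mm, 105 mm high, neck 43 mm outside and 37 mm inside, upright in one of the shaker's wells, neck 20 mm above the deck. Origin: centre of its underside, 30 mm above the bench; z up. Two or three of the three flasks are present, in any wells
- flask_3: wide-necked conical glass flask, base 64 mm, 105 mm high, neck 43 mm outside and 37 mm inside, upright in one of the shaker's wells, neck 20 mm above the deck. Origin: centre of its underside, 30 mm above the bench; z up. Two or three of the three flasks are present, in any wells
- stopper_1: loose brown rubber stopper, 30 mm high, tapering from 40 mm (top) to 32 mm (bottom), standing on its narrow end in the blue tray. Origin: centre of its narrow end; z up. In a neck it sinks in about 16 mm and stands out 14 mm. There are always three; one may be left over
- stopper_2: loose brown rubber stopper, 30 mm high, tapering from 40 mm (top) to 32 mm (bottom), standing on its narrow end in the blue tray. Origin: centre of its narrow end; z up. In a neck it sinks in about 16 mm and stands out 14 mm. There are always three; one may be left over
- stopper_3: loose brown rubber stopper, 30 mm high, tapering from 40 mm (top) to 32 mm (bottom), standing on its narrow end in the blue tray. Origin: centre of its narrow end; z up. In a neck it sinks in about 16 mm and stands out 14 mm. There are always three; one may be left over
- tray: flat blue plastic tray, fixed, 270 x 130 mm, 17 mm high, floor and walls 3 mm thick, on the bench to the right of the shaker; the stoppers stand in it. Origin: under its centre
- beaker_150: bystander: glass beaker, 63 mm wide, 80 mm high, origin under its centre
- lab_timer: bystander: small white timer with coloured buttons, 70 x 62 x 18 mm, origin under its centre

How it is judged (in metres and radians):
On the way, in this order (a step that is already met when the one before it is completed fails the run):
1. the hinge pin is drawn clear of the cover's lug (value of joint hinge_pin above 0.011 m), for 0.1 s.
2. the cover lies flat on the bench, let go (height (world z) of cover below 0.012 m and angle between cover's own z axis and vertical below 0.08 rad and linear speed of cover below 0.02 m/s and contact force between cover and the fingers below 0.3 N), for 0.3 s.
3. every flask present has a stopper seated in its neck (((horizontal distance between stopper_1 and flask_1 below 0.006 m and z of stopper_1 in the frame of flask_1 between 0.075 and 0.097 m and angle between stopper_1's own z axis and vertical below 0.15 rad and linear speed of stopper_1 below 0.03 m/s) or (horizontal distance between stopper_2 and flask_1 below 0.006 m and z of stopper_2 in the frame of flask_1 between 0.075 and 0.097 m and angle between stopper_2's own z axis and vertical below 0.15 rad and linear speed of stopper_2 below 0.03 m/s) or (horizontal distance between stopper_3 and flask_1 below 0.006 m and z of stopper_3 in the frame of flask_1 between 0.075 and 0.097 m and angle between stopper_3's own z axis and vertical below 0.15 rad and linear speed of stopper_3 below 0.03 m/s)) and ((horizontal distance between stopper_1 and flask_2 below 0.006 m and z of stopper_1 in the frame of flask_2 between 0.075 and 0.097 m and angle between stopper_1's own z axis and vertical below 0.15 rad and linear speed of stopper_1 below 0.03 m/s) or (horizontal distance between stopper_2 and flask_2 below 0.006 m and z of stopper_2 in the frame of flask_2 between 0.075 and 0.097 m and angle between stopper_2's own z axis and vertical below 0.15 rad and linear speed of stopper_2 below 0.03 m/s) or (horizontal distance between stopper_3 and flask_2 below 0.006 m and z of stopper_3 in the frame of flask_2 between 0.075 and 0.097 m and angle between stopper_3's own z axis and vertical below 0.15 rad and linear speed of stopper_3 below 0.03 m/s)) and ((horizontal distance between stopper_1 and flask_3 below 0.006 m and z of stopper_1 in the frame of flask_3 between 0.075 and 0.097 m and angle between stopper_1's own z axis and vertical below 0.15 rad and linear speed of stopper_1 below 0.03 m/s) or (horizontal distance between stopper_2 and flask_3 below 0.006 m and z of stopper_2 in the frame of flask_3 between 0.075 and 0.097 m and angle between stopper_2's own z axis and vertical below 0.15 rad and linear speed of stopper_2 below 0.03 m/s) or (horizontal distance between stopper_3 and flask_3 below 0.006 m and z of stopper_3 in the frame of flask_3 between 0.075 and 0.097 m and angle between stopper_3's own z axis and vertical below 0.15 rad and linear speed of stopper_3 below 0.03 m/s))), for 0.3 s.
4. the cover is back in place on its hinge with the pin home (x of cover in the frame of cover_seat between -0.006 and 0.006 m and y of cover in the frame of cover_seat between -0.005 and 0.005 m and z of cover in the frame of cover_seat below 0.004 m and angle between cover's own z axis and vertical below 0.03 rad and angle between the x axis of cover and the x axis of cover_seat, either way round below 0.06 rad and value of joint hinge_pin below 0.003 m and linear speed of cover below 0.02 m/s), for 0.3 s.
5. the shaker is switched on (value of joint power above 0.18 rad), for 0.2 s.
At the end, for the whole second after the job is handed in: every flask present has a stopper upright in its neck (within 6 mm, 8 mm deep or more); the cover is seated on its hinge (6 mm in x, 5 in y, 4 in height, 0.03 rad tilt, 0.06 rad yaw) with the pin home (within 3 mm); the rocker is on (over 0.18 rad); all at rest (all of step 3 and all of step 4 and value of joint power above 0.18 rad); the robot touches nothing.
It fails at once if the shaker is switched on while the cover is off its place (value of joint power above 0.12 rad and z of cover in the frame of cover_seat above 0.02 m).
It fails at once if the shaker is switched on while the cover is off its place (beside it) (value of joint power above 0.12 rad and horizontal distance between cover and cover_seat above 0.03 m).
It fails at once if a bystander (beaker, timer) is pushed more than 4 cm (distance of any of beaker_150, lab_timer from where it was at the start of the episode above 0.04 m).
Of flask_1, flask_2, flask_3 only 2 to 3 are there at a start; the rules pass over those that are not, and their reading is None.
At some moment in a run one of stopper_1, stopper_2, stopper_3 may be knocked a few centimetres aside while the robot is not near it.
Once in a run the grip may slacken for a moment while it holds something.
It also fails if it takes over 210 s, if anything falls off the work surface, if the arm or the gripper's body presses on something with over 40 N, if the wrist force passes 120 N, or if a joint passes its speed limit or range.

## Working session

There is one attempt and no reset: what is moved stays moved. The work goes in short steps, Python scripts to look and compute and a tool call to move; the robot and the scene stay as the last step left them, time stands still between calls to the robot, and variables do not carry over. Pictures are saved under pics/ and viewed, at most 14 in all, crops included, and the job is handed in when it is done.

Besides the shell and the picture viewer there is one more tool, called after ">>>" as name(argument=value, ...) on one line, values as JSON. move_arm: Moves the arm, as the interface text tells. Its arguments: {"type":"object","properties":{"increments":{"type":"array"}},"required":["increments"]}

```bash
mkdir -p pics; cat > h.py <<'E'
import numpy as np, cv2
from rig import bot, viewer, workorder, nets
def ray(c,px):
    K=np.array(c["K"]); R=np.array(c["orientation"]); e=np.array(c["eye"])
    d=np.linalg.inv(K)@[px[0],px[1],1.]; d=R@[d[0],-d[1],-d[2]]
    return e,d
def onz(c,px,z):
    e,d=ray(c,px); return e+d*(z-e[2])/d[2]
def proj(c,p):
    q=np.array(c["orientation"]).T@(np.array(p)-c["eye"]); q=np.array([q[0],-q[1],-q[2]])
    u=np.array(c["K"])@q; return u[:2]/u[2]
def tri(rs):
    A=np.zeros((3,3));b=np.zeros(3)
    for e,d in rs:
        d=d/np.linalg.norm(d);P=np.eye(3)-np.outer(d,d);A+=P;b+=P@e
    return np.linalg.solve(A,b)
def inc(p,yaw=None):
    "increment numbers (tool axes, /0.3) to world p"
    s=bot.read_state();R=np.array(s["tcp_rot"]);return np.round(R.T@(np.array(p)-s["position"])/0.3,4)
E
python3 - <<'E'
from h import *
np.set_printoptions(precision=3,suppress=True)
s=bot.read_state();print(s["position"],s["tcp_rot"],s["opening"])
cs={n:viewer.capture(n) for n in("scene","top")}
for n in cs:
    cv2.imwrite(f"pics/{n}0.png",cs[n]["image"]); print(n,cs[n]["eye"],cs[n]["orientation"],cs[n]["K"], [k for k in cs[n]])
Z=dict(pin_knob=.137,cover_handle=.189,press_pad=.158,switch_front=.13,flask_1=.135,stopper_1=.033,tray=.01,beaker_150=.08,lab_timer=.018,shaker=.115,stud=.137,front_lug=.137,back_lug=.137)
for t,z in Z.items():
    for n in cs:
        for r in nets.find_in(n,t)[:4]:
            print(t,n,round(r["conf"],2),np.array(r["location"]),onz(cs[n],r["location"],z))
E
```

```text
[0.276 0.56  0.202] [[-0.897  0.442 -0.001]
 [ 0.442  0.897 -0.002]
 [ 0.    -0.002 -1.   ]] 1.0050216544095978
scene [ 0.183 -0.866  0.978] [[ 0.911  0.276 -0.307]
 [-0.413  0.638 -0.65 ]
 [ 0.016  0.718  0.695]] [[444.664   0.    259.955]
 [  0.    444.664 189.293]
 [  0.      0.      1.   ]] ['image', 'K', 'eye', 'orientation']
top [ 0.481 -0.06   1.345] [[-0.022  0.997 -0.079]
 [-1.    -0.022 -0.004]
 [-0.005  0.078  0.997]] [[391.048   0.    258.266]
 [  0.    391.048 195.445]
 [  0.      0.      1.   ]] ['image', 'K', 'eye', 'orientation']
pin_knob scene 0.61 [248.3 226.8] [ 0.472 -0.192  0.137]
pin_knob scene 0.57 [227.7 232. ] [ 0.419 -0.187  0.137]
pin_knob top 0.59 [357.  207.2] [ 0.533 -0.359  0.137]
pin_knob top 0.48 [304.8 243.1] [ 0.426 -0.195  0.137]
cover_handle scene 0.77 [249.8 185.9] [ 0.513 -0.107  0.189]
cover_handle top 0.86 [259.6 211.2] [ 0.525 -0.059  0.189]
cover_handle top 0.74 [302.8 243.9] [ 0.426 -0.183  0.189]
press_pad scene 0.95 [246.3 185. ] [ 0.519 -0.071  0.158]
press_pad scene 0.39 [244.  228.7] [ 0.453 -0.21   0.158]
press_pad scene 0.29 [344.4 2
[... 966 characters left out ...]
8]
lab_timer top 0.68 [172.2 182.3] [0.637 0.238 0.018]
lab_timer top 0.31 [257.7 209.4] [ 0.538 -0.052  0.018]
shaker scene 0.8 [247.4 230.9] [ 0.472 -0.186  0.115]
shaker top 0.94 [238.4 232.2] [0.464 0.009 0.115]
shaker top 0.36 [206.7 224.3] [0.49  0.108 0.115]
stud scene 0.63 [247.2 229.5] [ 0.466 -0.199  0.137]
stud scene 0.63 [247.1 185.4] [ 0.529 -0.053  0.137]
stud scene 0.61 [345.3 235.9] [ 0.679 -0.315  0.137]
stud top 0.86 [244.3 232.8] [ 0.462 -0.01   0.137]
front_lug scene 0.92 [248.3 185.9] [ 0.531 -0.056  0.137]
back_lug scene 0.59 [247.3 184.3] [ 0.531 -0.049  0.137]
back_lug top 0.82 [253.9 209. ] [ 0.534 -0.041  0.137]
back_lug top 0.53 [304.1 242.3] [ 0.429 -0.193  0.137]
```

```bash
python3 - <<'E'
import cv2
for n in("scene","top"):
    i=cv2.imread(f"pics/{n}0.png"); 
    c=i[90:350,130:390]
    cv2.imwrite(f"pics/{n}0c.png",cv2.resize(c,(598,598),interpolation=cv2.INTER_CUBIC))
E
```

```text
(no output)
```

View pics/scene0c.png

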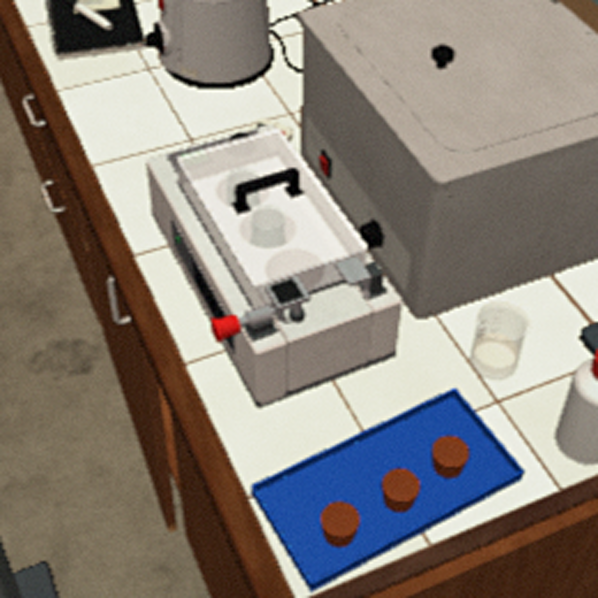

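View pics/top0c.png

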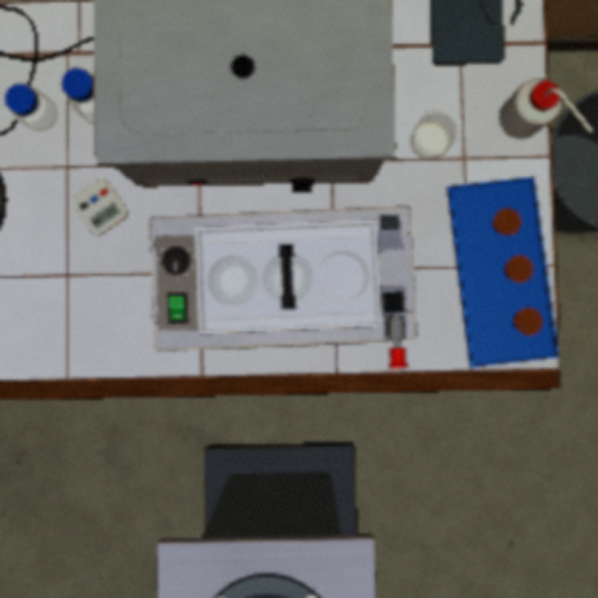

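The right well shows only an empty ellipse, while the left and middle wells hold flasks. The red knob is at crop (225,328) in scene and (398,358) in top. The three stoppers stand in the tray. I'll measure the shaker frame next.

```bash
python3 - <<'E'
from h import *
np.set_printoptions(precision=4,suppress=True)
cs={n:viewer.capture(n) for n in("scene","top")}
def blobs(im,m,mn):
    n,l,st,ce=cv2.connectedComponentsWithStats(m.astype(np.uint8)); return [(st[i,4],ce[i],st[i,:4]) for i in range(1,n) if st[i,4]>=mn]
for n,c in cs.items():
    h=cv2.cvtColor(c["image"],cv2.COLOR_BGR2HSV).astype(int); H,S,V=h[...,0],h[...,1],h[...,2]
    roi=np.zeros(H.shape,bool); roi[140:345,170:375]=1
    print(n)
    for nm,m,z in (("red",((H<4)|(H>176))&(S>170)&(V>120),.137),("green",(H>45)&(H<75)&(S>120)&(V>60),.125),("brown",(H>2)&(H<16)&(S>110)&(V<175),.03),("black",(V<60)&(S<120),.16)):
        for a,ce,st in blobs(c["image"],m&roi,12): print(nm,a,ce,st,onz(c,ce,z))
c=cs["top"]
for q in((150,218),(410,207),(155,350),(414,338)):print(onz(c,np.array(q)/2.3+[130,90],.115))
# predicted overlay with guess
E
```

```text
scene
red 88 [227.625  231.2955] [222 227  12  11] [ 0.4195 -0.185   0.137 ]
brown 4821 [205.4775 272.5117] [170 164  85 181] [ 0.3471 -0.2045  0.03  ]
brown 196 [325.1378 287.7347] [319 280  14  17] [ 0.6054 -0.368   0.03  ]
brown 212 [303.6509 302.3019] [297 294  15  18] [ 0.5363 -0.3829  0.03  ]
brown 2054 [341.685  330.5769] [278 303  97  42] [ 0.5814 -0.4842  0.03  ]
brown 226 [277.3805 317.0354] [270 308  16  19] [ 0.4603 -0.3928  0.03  ]
black 14 [272.1429 160.5714] [270 155   4  12] [ 0.6244 -0.0092  0.16  ]
black 145 [245.3448 170.5724] [232 163  28  19] [ 0.538  -0.0184  0.16  ]
black 76 [291.3684 191.25  ] [286 186  11  12] [ 0.6174 -0.1418  0.16  ]
black 141 [216.1844 211.2057] [206 194  21  34] [ 0.4108 -0.1306  0.16  ]
black 41 [293.1951 213.4878] [291 209   6   9] [ 0.5849 -0.2147  0.16  ]
black 76 [254.1184 216.3289] [248 212  13  10] [ 0.4912 -0.1845  0.16  ]
black 38 [242.7895 232.6316] [237 230  12   6] [ 0.4448 -0.222   0.16  ]
top
red 44 [302.5    245.1818] [300 242   6   8] [ 0.42   -0.1878  0.137 ]
green 68 [206.7059 223.0588] [204 218   7  11] [0.4942 0.1068 0
[... 212 characters left out ...]
3906  0.03  ]
brown 1671 [271.5943 256.7361] [170 251 204  12] [ 0.3787 -0.0951  0.03  ]
black 198 [372.4293 164.5101] [370 140   5  52] [ 0.6611 -0.4062  0.16  ]
black 911 [240.0801 164.4237] [181 159 114  14] [ 0.6705 -0.0021  0.16  ]
black 33 [299.     186.1212] [296 184   7   5] [ 0.5998 -0.1802  0.16  ]
black 106 [206.1509 202.6038] [201 197  12  12] [0.5558 0.103  0.16  ]
black 101 [254.3564 209.8614] [252 197   6  27] [ 0.5306 -0.0429  0.16  ]
black 71 [300.5634 221.0423] [297 217   9   9] [ 0.4937 -0.1818  0.16  ]
black 2747 [251.5806 303.0371] [217 282  75  43] [ 0.2536 -0.0288  0.16  ]
[0.6159 0.1432 0.115 ]
[ 0.6232 -0.2146  0.115 ]
[0.4353 0.138  0.115 ]
[ 0.444  -0.2144  0.115 ]
```

>>> move_arm(increments=[[-0.949,-0.688,-0.123,0,0,-0.1528,1],[-0.949,-0.688,-0.123,0,0,-0.1528,1],[-0.949,-0.688,-0.123,0,0,-0.1528,1],[-0.949,-0.688,-0.123,0,0,-0.1528,1],[-0.949,-0.688,-0.123,0,0,-0.1528,1],[-0.949,-0.688,-0.123,0,0,-0.1528,1],[-0.949,-0.688,-0.123,0,0,-0.1528,1],[-0.949,-0.688,-0.123,0,0,-0.1528,1],[-0.949,-0.688,-0.123,0,0,-0.1528,1],[-0.949,-0.688,-0.123,0,0,-0.1528,1]])

```text
time_s: 2.33
position: [0.4438, 0.2456, 0.2404]
tcp_rot: [[-1.0, -0.017, 0.004], [-0.017, 1.0, -0.001], [-0.004, -0.001, -1.0]]
force: [0.4, 0.6, -0.4]
opening: 1.006
grasp_force: 0.0
```

>>> move_arm(increments=[[0,-0.8,-0.1,0,0,0,1],[0,-0.8,-0.1,0,0,0,1],[0,-0.8,-0.1,0,0,0,1],[0,-0.8,-0.1,0,0,0,1],[0,-0.8,-0.1,0,0,0,1],[0,-0.8,-0.1,0,0,0,1]])

```text
time_s: 2.83
position: [0.4456, 0.008, 0.27]
tcp_rot: [[-1.0, -0.022, 0.001], [-0.022, 1.0, -0.0], [-0.001, -0.0, -1.0]]
force: [0.4, 0.1, 0.5]
opening: 0.996
grasp_force: 0.0
```

>>> move_arm(increments=[[0.075,-0.63,0,0,0,-0.002,1],[0.075,-0.63,0,0,0,-0.002,1],[0.075,-0.63,0,0,0,-0.002,1],[0.075,-0.63,0,0,0,-0.002,1],[0.075,-0.63,0,0,0,-0.002,1],[0.075,-0.63,0,0,0,-0.002,1],[0.075,-0.63,0,0,0,-0.002,1]])

```text
time_s: 3.42
position: [0.4274, -0.1802, 0.2693]
tcp_rot: [[-1.0, -0.026, -0.0], [-0.026, 1.0, 0.001], [0.0, 0.001, -1.0]]
force: [0.4, 0.1, -0.5]
opening: 1.001
grasp_force: 0.0
```

```bash
python3 - <<'E'
from h import *
np.set_printoptions(precision=4,suppress=True)
s=bot.read_state();print(s["position"],s["tcp_rot"])
c=viewer.capture("wrist");cv2.imwrite("pics/w1.png",c["image"]);print(c["eye"],c["orientation"])
for t in("pin_knob","press_pad","cover_handle"):
    for r in nets.find_in("wrist",t)[:2]:print(t,r)
o=np.array([.529,-.043,0]);th=.0225
R=np.array([[np.cos(th),-np.sin(th),0],[np.sin(th),np.cos(th),0],[0,0,1]])
im=c["image"].copy()
for p in([-.111,-.142,.137],[-.040,-.138,.158],[.053,-.142,.137],[-.04,0,.195],[.04,0,.195],[-.092,-.1795,.115],[0,-.076,.115],[0,0,.135]):
    u=proj(c,o+R@np.array(p));cv2.drawMarker(im,tuple(int(v) for v in u),(255,0,255),0,12)
cv2.imwrite("pics/w1m.png",im)
E
```

```text
[ 0.4274 -0.1802  0.2693] [[-0.9997 -0.0258 -0.    ]
 [-0.0258  0.9997  0.001 ]
 [ 0.      0.001  -1.    ]]
[ 0.3457 -0.1812  0.4523] [[-0.0263 -0.9533 -0.3008]
 [ 0.9997 -0.0245 -0.0096]
 [ 0.0018 -0.301   0.9536]]
pin_knob {'location': [247.1, 175.1], 'conf': 0.9}
pin_knob {'location': [331.1, 240.3], 'conf': 0.3}
press_pad {'location': [328.9, 237.0], 'conf': 0.55}
press_pad {'location': [201.7, 329.2], 'conf': 0.22}
cover_handle {'location': [330.9, 239.4], 'conf': 0.72}
cover_handle {'location': [107.1, 180.7], 'conf': 0.59}
```

View pics/w1m.png

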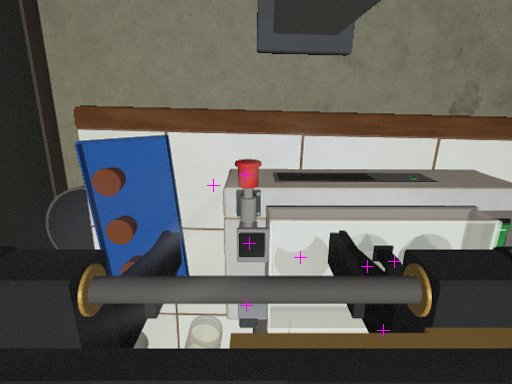

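The overlay fits. The red knob is at (248,174) against the predicted (246,175), and the pad is at (251,244).

>>> move_arm(increments=[[0.011,-0.022,0.2,0,0,0,1],[0.011,-0.022,0.3,0,0,0,1],[0.011,-0.022,0.4,0,0,0,1],[0.011,-0.022,0.467,0,0,0,1],[0.011,-0.022,0.467,0,0,0,1],[0.011,-0.022,0.467,0,0,0,1]])

```text
time_s: 4.12
position: [0.4241, -0.185, 0.1289]
tcp_rot: [[-1.0, -0.03, -0.002], [-0.03, 1.0, 0.002], [0.002, 0.002, -1.0]]
force: [0.9, 0.0, 0.7]
opening: 0.999
grasp_force: 0.0
```

>>> move_arm(increments=[[0,-0.004,0,0,0,0,0.0],[0,-0.004,0,0,0,0,0.0],[0,-0.004,0,0,0,0,0.0],[0,-0.004,0,0,0,0,0.0],[0,-0.004,0,0,0,0,0.0],[0,-0.004,0,0,0,0,0.0],[0,-0.004,0,0,0,0,0.0],[0,-0.004,0,0,0,0,0.0],[0,-0.004,0,0,0,0,0.0],[0,-0.004,0,0,0,0,0.0]])

```text
time_s: 4.95
position: [0.4243, -0.1876, 0.1293]
tcp_rot: [[-1.0, -0.028, -0.0], [-0.028, 1.0, 0.0], [0.0, 0.0, -1.0]]
force: [0.6, 0.0, 0.6]
opening: 0.331
grasp_force: 0.0
```

>>> move_arm(increments=[[0,0,0,0,0,0,0.0],[0,0,0,0,0,0,0.0],[0,0,0,0,0,0,0.0],[0,0,0,0,0,0,0.0],[0,0,0,0,0,0,0.0]])

```text
time_s: 5.37
position: [0.4243, -0.1876, 0.1293]
tcp_rot: [[-1.0, -0.029, -0.0], [-0.029, 1.0, 0.0], [0.0, 0.0, -1.0]]
force: [0.2, 0.4, -0.7]
opening: 0.021
grasp_force: 0.0
```

```bash
python3 - <<'E'
from h import *
s=bot.read_state();print(s["opening"],s["grasp_force"],s["position"])
a=viewer.capture("wrist");b=viewer.capture("scene")
i=np.hstack([cv2.resize(a["image"],(400,300)),cv2.resize(b["image"][170:290,180:340],(400,300))])
cv2.imwrite("pics/k1.png",i)
for c in("wrist","scene"):print(nets.find_in(c,"pin_knob"))
E
```

```text
0.020731802833076636 0.0 [ 0.42431072 -0.18760651  0.1293246 ]
[{'location': [257.5, 216.4], 'conf': 0.9}, {'location': [423.1, 322.7], 'conf': 0.27}]
[{'location': [225.2, 233.7], 'conf': 0.59}]
```

View pics/k1.png

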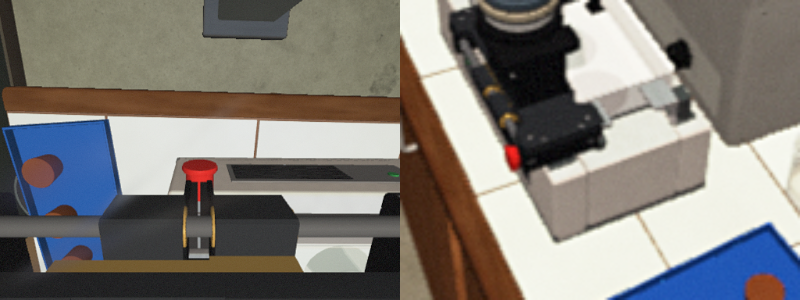

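The fingers appear to straddle the red knob: there is a gap of about 22 mm around (200,220), with the collar at (200,172). The opening reading of 0.02 doesn't fit that. I'll pull gently and watch the force.

>>> move_arm(increments=[[0.01,0,0,0,0,0,0],[0.02,0,0,0,0,0,0],[0.03,0,0,0,0,0,0],[0.03,0,0,0,0,0,0]])

```text
time_s: 5.9
position: [0.4154, -0.188, 0.1295]
tcp_rot: [[-1.0, -0.028, 0.001], [-0.028, 1.0, -0.0], [-0.001, -0.0, -1.0]]
force: [1.9, 0.3, -0.1]
opening: 0.003
grasp_force: 1.6
```

```bash
python3 - <<'E'
from h import *
s=bot.read_state();print({k:s[k] for k in("position","force","moment","opening","grasp_force","time_s")})
a=viewer.capture("wrist");b=viewer.capture("scene")
i=np.hstack([cv2.resize(a["image"][150:360,130:410],(400,300)),cv2.resize(b["image"][200:260,190:270],(400,300))])
cv2.imwrite("pics/k2.png",i)
for n,c in(("wrist",a),("scene",b)):print(nets.find_in(n,"pin_knob"))
E
```

```text
{'position': array([ 0.41543505, -0.18798494,  0.1295109 ]), 'force': array([ 1.88917555,  0.27181701, -0.11150066]), 'moment': array([ 0.10530443, -0.35750446,  0.0082975 ]), 'opening': 0.0032480024018312218, 'grasp_force': 1.6107205767184496, 'time_s': 5.9}
[{'location': [256.3, 221.7], 'conf': 0.91}, {'location': [425.0, 322.5], 'conf': 0.27}, {'location': [92.4, 221.8], 'conf': 0.27}]
[{'location': [342.1, 232.7], 'conf': 0.49}]
```

View pics/k2.png

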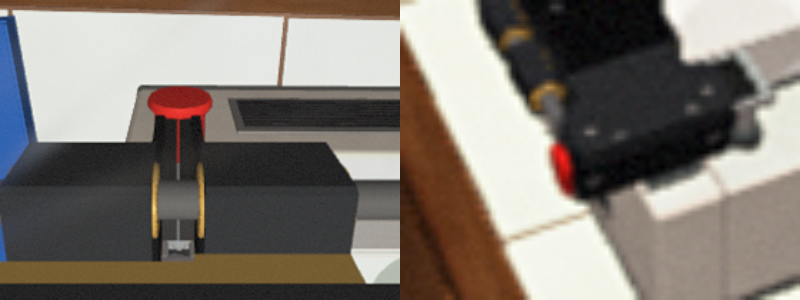

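```bash
python3 - <<'E'
from h import *
np.set_printoptions(precision=1,suppress=True)
s=bot.read_state();a=viewer.capture("wrist")
p=np.array(s["position"]);R=np.array(s["tcp_rot"])
for t in([0,0,0],[0,0,.011],[0,0,-.008],[0,.011,-.008],[0,-.011,-.008],[0,0.0,-.059],[.0095,0,.011]):
    print(t,proj(a,p+R@np.array(t)),(proj(a,p+R@np.array(t))-[130,150])*400/280)
for k in(.137,.126,.148): print(k,(proj(a,[.411,-.1875,k])-[130,150])*400/280,(proj(a,[.430,-.1875,k])-[130,150])*400/280)
im=a["image"];h=cv2.cvtColor(im,cv2.COLOR_BGR2HSV).astype(int)
m=((h[...,0]<5)|(h[...,0]>175))&(h[...,1]>150)&(h[...,2]>60)
for r in range(195,290,5):
    x=np.where(m[r])[0]; print(r,x.min() if len(x) else None,x.max() if len(x) else None,len(x))
E
```

```text
[0, 0, 0] [251.9 230.9] [174.2 115.5]
[0, 0, 0.011] [252.  224.3] [174.3 106.1]
[0, 0, -0.008] [251.8 236.1] [174.1 123. ]
[0, 0.011, -0.008] [269.4 236.1] [199.1 123. ]
[0, -0.011, -0.008] [234.3 236.1] [149. 123.]
[0, 0.0, -0.059] [251.1 282.6] [173.  189.4]
[0.0095, 0, 0.011] [252.  211.3] [174.3  87.6]
0.137 [175.5 113.5] [174.3 152.4]
0.126 [175.6 103.8] [174.5 141. ]
0.148 [175.4 124.3] [174.1 165. ]
195 None None 0
200 None None 0
205 None None 0
210 None None 0
215 236 275 40
220 234 278 45
225 235 276 42
230 239 272 34
235 254 272 4
240 254 272 4
245 254 255 2
250 254 255 2
255 254 255 2
260 254 255 2
265 None None 0
270 None None 0
275 None None 0
280 None None 0
285 None None 0
```

```bash
python3 - <<'E'
import cv2
i=cv2.imread("pics/k2.png")[60:280,100:260]
cv2.imwrite("pics/k2c.png",cv2.resize(i,None,fx=2.7,fy=2.7,interpolation=cv2.INTER_CUBIC))
E
```

```text
(no output)
```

View pics/k2c.png

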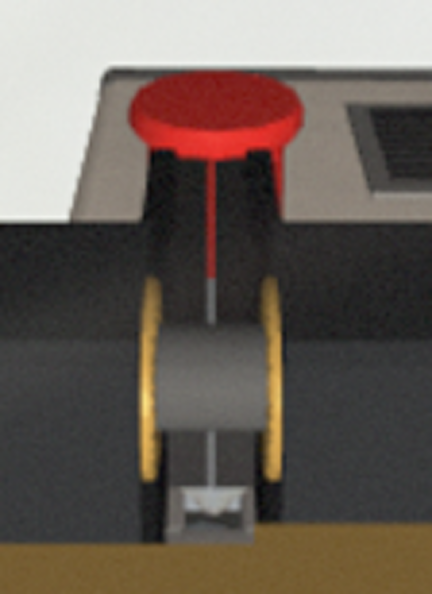

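The fingers look fully shut, with the red knob visible through the thin slit between them at zoom (212,215). That would put the fingertips above the knob rather than around it. I'll open and look again.

>>> move_arm(increments=[[-0.03,0,0,0,0,0,1],[-0.03,0,0,0,0,0,1],[-0.03,0,0,0,0,0,1],[-0.03,0,0,0,0,0,1],[-0.03,0,0,0,0,0,1],[-0.03,0,0,0,0,0,1]])

```text
time_s: 6.65
position: [0.4239, -0.1874, 0.1292]
tcp_rot: [[-1.0, -0.029, -0.001], [-0.029, 1.0, 0.0], [0.001, 0.0, -1.0]]
force: [-0.6, -0.3, 0.5]
opening: 0.371
grasp_force: 0.0
```

```bash
python3 - <<'E'
from h import *
np.set_printoptions(precision=1,suppress=True)
s=bot.read_state();print(s["position"]*1000,s["opening"],s["force"])
a=viewer.capture("wrist");im=a["image"].copy()
p=np.array(s["position"]);R=np.array(s["tcp_rot"]);w=s["opening"]*.0435
for y in(-w,0,w):
  for z in(.011,-.008,-.059):
    u=proj(a,p+R@np.array([0.0095,y,z]));print(y,z,u);cv2.drawMarker(im,tuple(int(v) for v in u),(255,0,255),0,8)
for k in(.126,.148):
  u=proj(a,[.430,-.1875,k]);cv2.drawMarker(im,tuple(int(v) for v in u),(0,255,255),0,8)
cv2.imwrite("pics/k3.png",cv2.resize(im[140:360,110:410],None,fx=2.6,fy=2.6,interpolation=cv2.INTER_CUBIC))
E
```

```text
[ 423.9 -187.4  129.2] 0.37058216600167737 [-0.6 -0.3  0.5]
-0.016120324221072964 0.011 [228.2 211.3]
-0.016120324221072964 -0.008 [225.8 222. ]
-0.016120324221072964 -0.059 [216.  264.6]
0 0.011 [252.  211.3]
0 -0.008 [251.9 222. ]
0 -0.059 [251.1 264.6]
0.016120324221072964 0.011 [275.8 211.3]
0.016120324221072964 -0.008 [277.9 222. ]
0.016120324221072964 -0.059 [286.3 264.6]
```

View pics/k3.png

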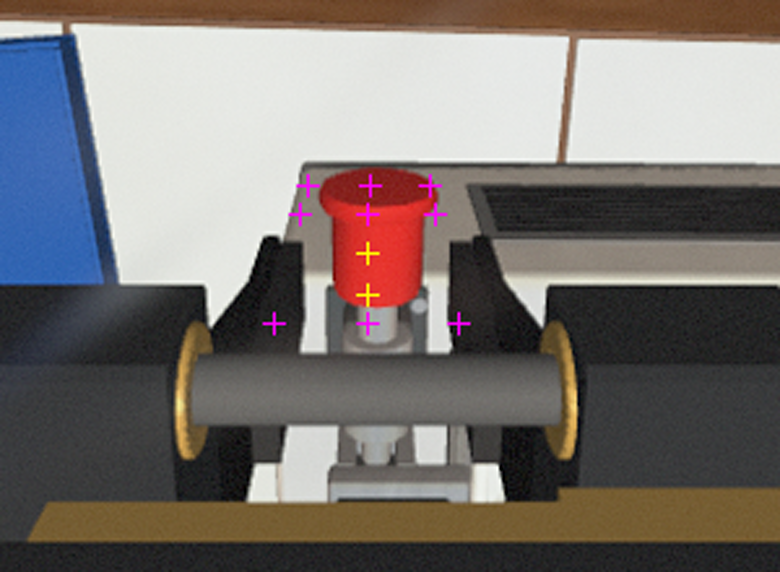

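The fingertips end at zoom row 240, where a tip at the stated length should be at row 186. So the tips really stand about 30 mm higher than the reading implies, and the knob is below them. I'll open fully and lower in steps, watching the force.

>>> move_arm(increments=[[0,0,0,0,0,0,1],[0,0,0,0,0,0,1],[0,0,0,0,0,0,1],[0,0,0,0,0,0,1],[0,0,0.02,0,0,0,1],[0,0,0.04,0,0,0,1],[0,0,0.05,0,0,0,1],[0,0,0.05,0,0,0,1]])

```text
time_s: 7.37
position: [0.4236, -0.1871, 0.1133]
tcp_rot: [[-1.0, -0.029, -0.002], [-0.029, 1.0, 0.001], [0.002, 0.002, -1.0]]
force: [0.3, -0.1, 0.1]
opening: 0.972
grasp_force: 0.0
```

```bash
python3 - <<'E'
from h import *
np.set_printoptions(precision=4,suppress=True)
s=bot.read_state();print(s["position"],s["opening"],s["force"],s["joint_positions"],s["tcp_rot"])
a=viewer.capture("wrist");b=viewer.capture("scene")
p=np.array(s["position"]);R=np.array(s["tcp_rot"])
print("cam in tool",R.T@(np.array(a["eye"])-p),R.T@np.array(a["orientation"]))
cv2.imwrite("pics/k4w.png",a["image"]);cv2.imwrite("pics/k4s.png",b["image"])
w=.0435*s["opening"]
for z in(.011,-.008,-.022,-.059,-.09):
  print(z,[proj(a,p+R@np.array([x,w,z])) for x in(-.0095,.0095,.0375)], proj(b,p+R@np.array([.0375,-w,z])))
i=np.hstack([cv2.resize(a["image"][140:360,110:410],(400,300)),cv2.resize(b["image"][180:255,190:290],(400,300),interpolation=cv2.INTER_CUBIC)])
cv2.imwrite("pics/k4.png",i)
E
```

```text
[ 0.4236 -0.1871  0.1133] 0.9724790403081474 [ 0.332  -0.1285  0.0776] [ -37.6974   26.4581  109.7949   -0.0006   43.8857 -129.3314] [[-0.9996 -0.0285 -0.0019]
 [-0.0285  0.9996  0.0015]
 [ 0.0019  0.0015 -1.    ]]
cam in tool [ 0.0817  0.0013 -0.1831] [[ 0.0004  0.9536  0.301 ]
 [ 1.     -0.0001 -0.0009]
 [-0.0008  0.301  -0.9536]]
0.011 [array([312.8715, 236.9142]), array([314.5038, 211.2995]), array([317.0807, 170.8605])] [222.6221 257.6575]
-0.008 [array([318.359 , 249.7247]), array([320.3142, 222.0391]), array([323.4217, 178.0385])] [222.3099 252.8388]
-0.022 [array([323.1051, 260.8042]), array([325.3639, 231.3724]), array([328.9747, 184.3244])] [222.075  249.2114]
-0.059 [array([339.8315, 299.8516]), array([343.3419, 264.6015]), array([349.0709, 207.0733])] [221.4327 239.2963]
-0.09 [array([361.6622, 350.8146]), array([367.2407, 308.774 ]), array([376.6006, 238.2368])] [220.8695 230.6015]
```

View pics/k4.png

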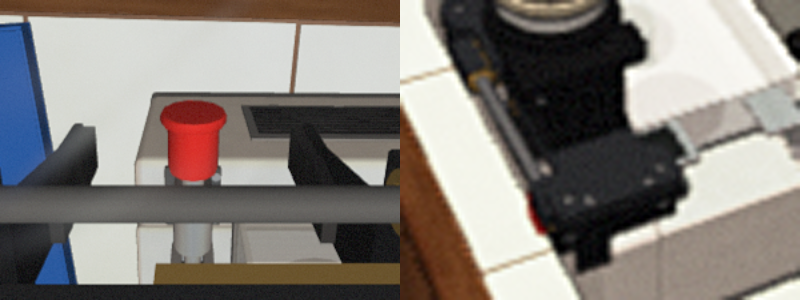

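The tips clearly stand about 20 mm above the TCP reading: in the wrist view they are at crop (90,130) and (295,130), still level with the top of the knob. So tip z ≈ reading + 20 mm. I'll go 15 mm lower and grip.

>>> move_arm(increments=[[0,0,0.03,0,0,0,1],[0,0,0.05,0,0,0,0.1],[0,0,0.05,0,0,0,0.1],[0,0,0.05,0,0,0,0.1],[0,0,0.05,0,0,0,0.1],[0,0,0.05,0,0,0,0.1],[0,0,0.05,0,0,0,0.1],[0,0,0.05,0,0,0,0.1],[0,0,0.05,0,0,0,0.1],[0,0,0.05,0,0,0,0.1]])

```text
time_s: 8.3
position: [0.4244, -0.1876, 0.0995]
tcp_rot: [[-1.0, -0.029, 0.0], [-0.029, 1.0, -0.0], [-0.0, -0.0, -1.0]]
force: [0.2, -0.7, -0.4]
opening: 0.403
grasp_force: 0.0
```

>>> move_arm(increments=[[0,0,0,0,0,0,0],[0,0,0,0,0,0,0],[0,0,0,0,0,0,0],[0,0,0,0,0,0,0]])

```text
time_s: 8.63
position: [0.4243, -0.1871, 0.0994]
tcp_rot: [[-1.0, -0.028, -0.0], [-0.028, 1.0, 0.001], [0.0, 0.001, -1.0]]
force: [0.4, 2.7, 2.4]
opening: 0.241
grasp_force: 30.0
```

>>> move_arm(increments=[[0.02,0,0,0,0,0,0],[0.04,0,0,0,0,0,0],[0.06,0,0,0,0,0,0],[0.065,0,0,0,0,0,0],[0.065,0,0,0,0,0,0],[0.065,0,0,0,0,0,0],[0.065,0,0,0,0,0,0]])

```text
time_s: 9.22
position: [0.4065, -0.1876, 0.0994]
tcp_rot: [[-1.0, -0.027, 0.004], [-0.027, 1.0, 0.001], [-0.004, 0.001, -1.0]]
force: [6.3, 6.3, -1.5]
opening: 0.245
grasp_force: 30.0
```

>>> move_arm(increments=[[0,0,0,0,0,0,1],[0,0,0,0,0,0,1],[0,0,0,0,0,0,1],[0,0,0,0,0,0,1],[0,0,-0.13,0,0,0,1],[0,0,-0.26,0,0,0,1],[0,0,-0.4,0,0,0,1],[0,0,-0.54,0,0,0,1],[0,0,-0.54,0,0,0,1]])

```text
time_s: 9.97
position: [0.4085, -0.1914, 0.2686]
tcp_rot: [[-1.0, -0.029, 0.012], [-0.029, 1.0, -0.011], [-0.011, -0.011, -1.0]]
force: [1.5, -0.1, 0.2]
opening: 0.844
grasp_force: 0.0
```

>>> move_arm(increments=[[-0.1,0.12,0,0,0,0,1],[-0.2,0.24,0,0,0,0,1],[-0.3,0.36,0,0,0,0,1],[-0.4,0.47,0,0,0,0.001,1],[-0.4,0.47,0,0,0,0.001,1],[-0.4,0.47,0,0,0,0.001,1],[-0.4,0.47,0,0,0,0.001,1]])

```text
time_s: 10.55
position: [0.5203, -0.0432, 0.2606]
tcp_rot: [[-1.0, -0.028, -0.002], [-0.028, 1.0, -0.001], [0.002, -0.0, -1.0]]
force: [0.4, -0.8, 0.2]
opening: 1.002
grasp_force: 0.0
```

```bash
cat >> h.py <<'E'
o=np.array([.529,-.043,0]);th=.0225
Rs=np.array([[np.cos(th),-np.sin(th),0],[np.sin(th),np.cos(th),0],[0,0,1]])
def W(p): return o+Rs@np.array(p)
E
python3 - <<'E'
from h import *
np.set_printoptions(precision=4,suppress=True)
s=bot.read_state();print(s["position"],s["opening"],s["tcp_rot"][:,1])
a=viewer.capture("wrist");b=viewer.capture("top")
im=a["image"].copy();bm=b["image"].copy()
for q in([-.04,0,.195],[.04,0,.195],[0,0,.195],[-.111,-.142,.137],[-.04,-.138,.17],[.053,-.142,.137],[-.07,-.12,.115],[-.07,.12,.115]):
  for i,c in((im,a),(bm,b)):cv2.drawMarker(i,tuple(int(v) for v in proj(c,W(q))),(255,0,255),0,8)
cv2.imwrite("pics/h1.png",np.hstack([cv2.resize(im,(400,300)),cv2.resize(bm[170:260,190:310],(400,300))]))
for n,t in(("wrist","cover_handle"),("top","cover_handle")):
  for r in nets.find_in(n,t)[:2]:print(n,r,onz(a if n=="wrist" else b,r["location"],.195))
E
```

```text
[ 0.5203 -0.0432  0.2606] 1.0018332320371508 [-0.0281  0.9996 -0.0005]
wrist {'location': [247.2, 188.2], 'conf': 0.88} [ 0.5102 -0.0479  0.195 ]
top {'location': [284.2, 225.4], 'conf': 0.67} [ 0.4817 -0.1299  0.195 ]
top {'location': [362.5, 226.9], 'conf': 0.22} [ 0.4723 -0.3588  0.195 ]
```

View pics/h1.png

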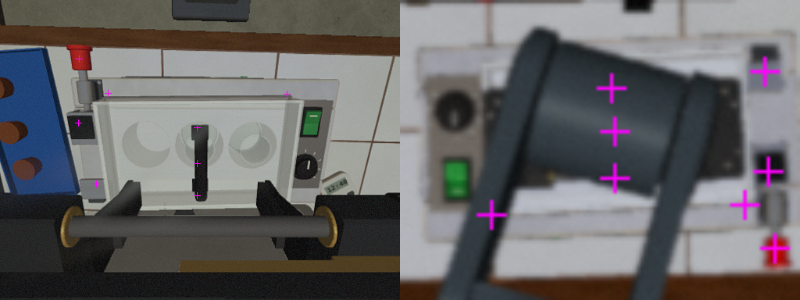

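The handle is seen at (200,162) against the predicted (197,162), i.e. about 2 mm further left. The cover corners match, and the right well is empty.

>>> move_arm(increments=[[-0.03,0.007,0.12,0,0,0,0.4],[-0.03,0.007,0.2,0,0,0,0.4],[-0.03,0.007,0.27,0,0,0,0.4],[-0.03,0.007,0.32,0,0,0,0.4],[-0.03,0.007,0.35,0,0,0,0.4],[-0.03,0.007,0.35,0,0,0,0.0],[-0.03,0.007,0.35,0,0,0,0.0],[-0.03,0.007,0.35,0,0,0,0.0],[-0.03,0.007,0.35,0,0,0,0.0],[-0.03,0.007,0.35,0,0,0,0.0]])

```text
time_s: 11.58
position: [0.5304, -0.0417, 0.1574]
tcp_rot: [[-1.0, -0.025, 0.002], [-0.025, 1.0, -0.001], [-0.002, -0.001, -1.0]]
force: [0.3, -0.5, -0.1]
opening: 0.324
grasp_force: 0.0
```

>>> move_arm(increments=[[0,0,0,0,0,0,0],[0,0,0,0,0,0,0],[0,0,0,0,0,0,0],[0,0,0,0,0,0,0],[0,0,0,0,0,0,0]])

```text
time_s: 12.0
position: [0.5299, -0.0413, 0.1568]
tcp_rot: [[-1.0, -0.026, 0.001], [-0.026, 1.0, -0.0], [-0.001, -0.0, -1.0]]
force: [0.2, 0.8, 3.2]
opening: 0.154
grasp_force: 29.9
```

>>> move_arm(increments=[[0,0,-0.02,0,0,0,0],[0,0,-0.05,0,0,0,0],[0,0,-0.08,0,0,0,0],[0,0,-0.12,0,0,0,0],[0,0,-0.17,0,0,0,0],[0,0,-0.22,0,0,0,0],[0,0,-0.27,0,0,0,0],[0,0,-0.32,0,0,0,0],[0,0,-0.32,0,0,0,0]])

```text
time_s: 12.75
position: [0.5317, -0.0421, 0.2559]
tcp_rot: [[-1.0, -0.025, 0.007], [-0.025, 1.0, -0.002], [-0.007, -0.002, -1.0]]
force: [1.3, -0.6, -2.1]
opening: 0.156
grasp_force: 29.6
```

```bash
python3 - <<'E'
from h import *
np.set_printoptions(precision=4,suppress=True)
s=bot.read_state();print(s["position"],s["opening"],s["force"],s["moment"],s["tcp_rot"][:,1])
a=viewer.capture("wrist");b=viewer.capture("scene")
cv2.imwrite("pics/l1.png",np.hstack([cv2.resize(a["image"],(400,300)),cv2.resize(b["image"][110:260,160:360],(400,300))]))
E
```

```text
[ 0.5317 -0.0421  0.2559] 0.1561561649796832 [ 1.3371 -0.5596 -2.1179] [ 0.0558 -0.0132  0.013 ] [-0.0254  0.9997 -0.0022]
```

View pics/l1.png

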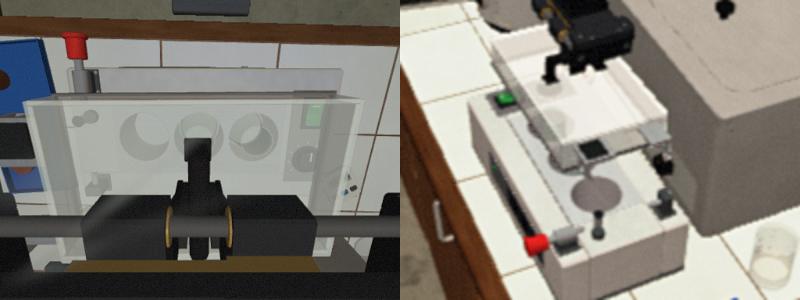

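The cover is off and level in the grip. The right well is an empty hole at (595,195), and flasks stand in the middle and left wells. I'll carry the cover to the left.

>>> move_arm(increments=[[0.06,0.1,0,0,0,0,0],[0.12,0.2,0,0,0,0,0],[0.18,0.3,0,0,0,0,0],[0.24,0.4,0,0,0,0,0],[0.28,0.5,0,0,0,0,0],[0.28,0.6,0,0,0,0,0],[0.28,0.7,0,0,0,0,0],[0.28,0.8,0,0,0,0,0],[0.28,0.9,0,0,0,0,0],[0.28,0.95,0,0,0,0,0]])

```text
time_s: 13.68
position: [0.4372, 0.2441, 0.2512]
tcp_rot: [[-1.0, -0.027, -0.002], [-0.027, 1.0, 0.001], [0.002, 0.001, -1.0]]
force: [1.1, -1.2, -2.6]
opening: 0.16
grasp_force: 29.7
```

>>> move_arm(increments=[[0,0.1,0,0,0,0,0],[0,0.2,0,0,0,0,0],[0,0.24,0.05,0,0,0,0],[0,0.24,0.15,0,0,0,0],[0,0.24,0.25,0,0,0,0],[0,0.24,0.35,0,0,0,0],[0,0.24,0.45,0,0,0,0],[0,0.24,0.55,0,0,0,0],[0,0.24,0.6,0,0,0,0],[0,0.24,0.6,0,0,0,0]])

```text
time_s: 14.52
position: [0.4328, 0.3114, 0.0677]
tcp_rot: [[-1.0, -0.025, -0.01], [-0.025, 1.0, -0.004], [0.01, -0.004, -1.0]]
force: [0.3, -0.6, -2.4]
opening: 0.156
grasp_force: 29.6
```

>>> move_arm(increments=[[-0.03,0.02,0,0,0,0,0],[-0.04,0.02,0.02,0,0,0,0],[-0.04,0.02,0.05,0,0,0,0],[-0.04,0.02,0.07,0,0,0,0],[-0.04,0.02,0.08,0,0,0,0],[-0.04,0.02,0.085,0,0,0,0],[-0.04,0.02,0.085,0,0,0,0]])

```text
time_s: 15.1
position: [0.4478, 0.3192, 0.0465]
tcp_rot: [[-1.0, -0.025, -0.001], [-0.025, 1.0, -0.001], [0.001, -0.0, -1.0]]
force: [-0.7, -0.1, -3.1]
opening: 0.157
grasp_force: 29.6
```

>>> move_arm(increments=[[0,0,0.01,0,0,0,0],[0,0,0.015,0,0,0,0],[0,0,0.02,0,0,0,0],[0,0,0.02,0,0,0,0]])

```text
time_s: 15.43
position: [0.4485, 0.3196, 0.0408]
tcp_rot: [[-1.0, -0.025, 0.0], [-0.025, 1.0, 0.0], [-0.0, 0.0, -1.0]]
force: [-1.0, 0.7, -1.9]
opening: 0.158
grasp_force: 29.6
```

>>> move_arm(increments=[[0,0,0.005,0,0,0,0],[0,0,0.01,0,0,0,0],[0,0,0.01,0,0,0,0]])

```text
time_s: 15.68
position: [0.4484, 0.3195, 0.0378]
tcp_rot: [[-1.0, -0.025, -0.0], [-0.025, 1.0, -0.0], [0.0, -0.0, -1.0]]
force: [-1.3, -0.7, -1.4]
opening: 0.155
grasp_force: 29.8
```

>>> move_arm(increments=[[0,0,0.005,0,0,0,0],[0,0,0.01,0,0,0,0],[0,0,0.01,0,0,0,0]])

```text
time_s: 15.93
position: [0.448, 0.3195, 0.035]
tcp_rot: [[-1.0, -0.026, -0.001], [-0.026, 1.0, -0.0], [0.001, -0.0, -1.0]]
force: [-1.9, -0.6, 1.6]
opening: 0.156
grasp_force: 30.0
```

>>> move_arm(increments=[[0,0,0,0,0,0,0.6],[0,0,0,0,0,0,0.6],[0,0,0,0,0,0,0.6],[0,0,0,0,0,0,0.6],[0,0,0,0,0,0,0.6],[0,0,0,0,0,0,0.6],[0,0,-0.13,0,0,0,0.6],[0,0,-0.26,0,0,0,0.7],[0,0,-0.4,0,0,0,0.8],[0,0,-0.55,0,0,0,0.8]])

```text
time_s: 16.77
position: [0.4479, 0.3193, 0.1974]
tcp_rot: [[-1.0, -0.025, -0.002], [-0.025, 1.0, -0.001], [0.002, -0.001, -1.0]]
force: [1.1, 1.4, 0.1]
opening: 0.741
grasp_force: 0.0
```

```bash
python3 - <<'E'
from h import *
np.set_printoptions(precision=4,suppress=True)
s=bot.read_state();print(s["position"],s["force"])
c=viewer.capture("top");b=viewer.capture("scene")
for n,cc in(("top",c),("scene",b)):
  for t,z in(("cover_handle",.08),("stopper_1",.033),("flask_1",.135),("cover",.03)):
    for r in nets.find_in(n,t)[:3]:print(n,t,round(r["conf"],2),r["location"],onz(cc,r["location"],z))
for n,cc,roi in(("top",c,(slice(170,245),slice(335,375))),("scene",b,(slice(270,335),slice(260,345)))):
  h=cv2.cvtColor(cc["image"],cv2.COLOR_BGR2HSV).astype(int)
  m=np.zeros(h.shape[:2],np.uint8);m[roi]=((h[...,0]<16)&(h[...,1]>110)&(h[...,2]<175))[roi]
  k,l,st,ce=cv2.connectedComponentsWithStats(m)
  for i in range(1,k):
    if st[i,4]>30:print(n,"brown",st[i],onz(cc,ce[i],.03 if n=="top" else .02))
cv2.imwrite("pics/t2.png",np.hstack([cv2.resize(c["image"][120:270,80:380],(500,250)),cv2.resize(b["image"][50:200,120:280],(267,250))]))
E
```

```text
[0.4479 0.3193 0.1974] [1.1164 1.4059 0.1356]
top cover_handle 0.7 [166.3, 230.7] [0.473  0.2437 0.08  ]
top stopper_1 0.41 [352.2, 188.8] [ 0.5996 -0.3717  0.033 ]
top flask_1 0.84 [232.0, 213.1] [0.5231 0.0268 0.135 ]
top flask_1 0.53 [255.2, 213.1] [ 0.5216 -0.0449  0.135 ]
top cover 0.6 [163.0, 233.0] [0.4652 0.2668 0.03  ]
scene cover_handle 0.73 [181.8, 145.9] [0.4318 0.255  0.08  ]
scene stopper_1 0.74 [303.9, 300.7] [ 0.5378 -0.3807  0.033 ]
scene stopper_1 0.66 [324.6, 286.0] [ 0.6054 -0.3646  0.033 ]
scene stopper_1 0.66 [278.9, 317.6] [ 0.4621 -0.397   0.033 ]
scene flask_1 0.82 [246.3, 187.5] [ 0.524  -0.0575  0.135 ]
scene flask_1 0.61 [234.5, 173.0] [0.5167 0.0102 0.135 ]
scene cover 0.59 [179.1, 144.8] [0.439  0.3268 0.03  ]
top brown [345 181  11  11  87] [ 0.6097 -0.3654  0.03  ]
top brown [350 202  11  10  87] [ 0.5401 -0.3805  0.03  ]
top brown [354 225  11  10  87] [ 0.4633 -0.3903  0.03  ]
scene brown [319 280  14  17 199] [ 0.6097 -0.3628  0.02  ]
scene brown [297 294  15  18 215] [ 0.5399 -0.3777  0.02  ]
scene brown [270 308  16  19 230] [ 0.4633 -0.3876  0.02  ]
scene brown [301 316  44  19 428] [ 0.5628 -0.4633  0.02  ]
```

View pics/t2.png

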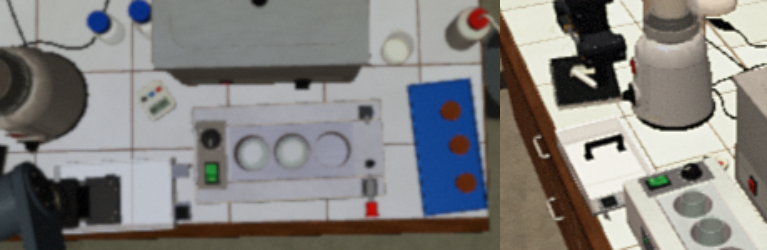

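The cover lies flat left of the shaker. Flasks stand in the middle and left wells, and all three stoppers are in place. Next I'll go to the middle stopper.

>>> move_arm(increments=[[0,-0.1,-0.1,0,0,0,0.65],[0,-0.2,-0.15,0,0,0,0.65],[-0.05,-0.33,-0.18,0,0,0,0.65],[-0.1,-0.46,-0.18,0,0,0,0.65],[-0.1,-0.59,-0.18,0,0,0,0.65],[-0.1,-0.72,-0.18,0,0,0,0.65],[-0.1,-0.85,-0.18,0,0,0,0.65],[-0.1,-0.98,-0.18,0,0,0,0.65]])

```text
time_s: 17.93
position: [0.4854, 0.0247, 0.2493]
tcp_rot: [[-1.0, -0.025, -0.002], [-0.025, 1.0, 0.0], [0.002, 0.0, -1.0]]
force: [-0.4, 0.3, 0.1]
opening: 0.653
grasp_force: 0.0
```

>>> move_arm(increments=[[-0.05,-0.13,0,0,0,0,0.65],[-0.1,-0.26,0,0,0,0,0.65],[-0.15,-0.39,0,0,0,0,0.65],[-0.2,-0.52,0,0,0,0,0.65],[-0.2,-0.65,0,0,0,0,0.65],[-0.2,-0.78,0,0,0,0,0.65],[-0.2,-0.91,0,0,0,0,0.65],[-0.2,-0.98,0.1,0,0,0,0.65],[-0.2,-0.98,0.2,0,0,0,0.65]])

```text
time_s: 18.68
position: [0.555, -0.2729, 0.1902]
tcp_rot: [[-1.0, -0.021, 0.005], [-0.021, 1.0, -0.006], [-0.005, -0.006, -1.0]]
force: [-0.0, -0.2, -0.6]
opening: 0.647
grasp_force: 0.0
```

```bash
cat >> h.py <<'E'
def st():
    s=bot.read_state();print("TCP",np.round(s["position"],4),"ycol",np.round(s["tcp_rot"][:,1],3),"F",np.round(s["force"],1),"op",round(s["opening"],3),"g",round(s["grasp_force"],1));return s
def stop(z=.033):
    "stopper tops in wrist view"
    a=viewer.capture("wrist")
    for r in nets.find_in("wrist","stopper_1")[:4]:print("net",round(r["conf"],2),r["location"],np.round(onz(a,r["location"],z-.008),4))
    h=cv2.cvtColor(a["image"],cv2.COLOR_BGR2HSV).astype(int)
    m=((h[...,0]<16)&(h[...,1]>110)&(h[...,2]<190)&(h[...,2]>25)).astype(np.uint8)
    k,l,s,ce=cv2.connectedComponentsWithStats(m)
    for i in range(1,k):
        if s[i,4]>150:
            x,y,w,hh=s[i,:4];print("brown",s[i],"ce",np.round(onz(a,ce[i],z-.008),4))
    return a
E
python3 - <<'E'
from h import *
s=st();a=stop();im=a["image"].copy()
for p in([.463,-.389,.033],[.540,-.379,.033],[.610,-.364,.033]):cv2.drawMarker(im,tuple(int(v) for v in proj(a,p)),(255,0,255),0,10)
cv2.imwrite("pics/s1.png",im)
E
```

```text
TCP [ 0.555  -0.2729  0.1902] ycol [-0.021  1.    -0.006] F [-0.  -0.2 -0.6] op 0.647 g 0.0
net 0.81 [162.2, 156.8] [ 0.5393 -0.3786  0.025 ]
net 0.71 [181.2, 214.1] [ 0.6095 -0.3604  0.025 ]
net 0.65 [147.8, 86.7] [ 0.4635 -0.3886  0.025 ]
brown [ 103    0  409   44 8094] ce [ 0.3879 -0.2087  0.025 ]
brown [ 127   66   41   40 1233] ce [ 0.4627 -0.3895  0.025 ]
brown [ 144  141   37   35 1012] ce [ 0.54   -0.3789  0.025 ]
brown [162 197  32  34 684] ce [ 0.6068 -0.366   0.025 ]
```

View pics/s1.png

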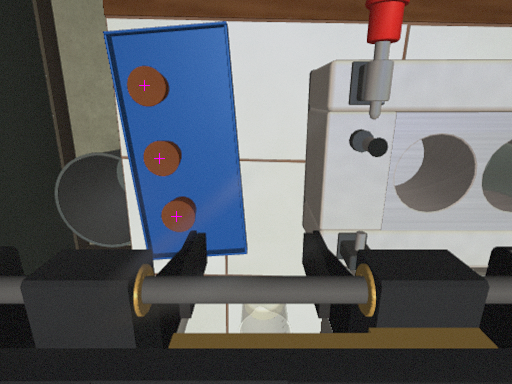

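Stoppers are at (146,86), (161,157) and (178,215), matching the markers. I'll descend to the middle one.

>>> move_arm(increments=[[0.02,-0.12,0.05,0,0,0,0.65],[0.05,-0.24,0.1,0,0,0,0.65],[0.05,-0.352,0.2,0,0,0,0.65],[0.05,-0.352,0.3,0,0,0,0.65],[0.05,-0.352,0.367,0,0,0,0.65],[0.05,-0.352,0.367,0,0,0,0.65],[0.05,-0.352,0.367,0,0,0,0.65]])

```text
time_s: 19.37
position: [0.541, -0.3707, 0.0797]
tcp_rot: [[-1.0, -0.026, -0.002], [-0.026, 1.0, 0.002], [0.002, 0.002, -1.0]]
force: [-0.4, 1.0, 0.9]
opening: 0.648
grasp_force: 0.0
```

>>> move_arm(increments=[[0.003,-0.02,0.08,0,0,0,0.65],[0.003,-0.02,0.16,0,0,0,0.65],[0.003,-0.02,0.22,0,0,0,0.65],[0.003,-0.02,0.255,0,0,0,0.65],[0.003,-0.02,0.255,0,0,0,0.65]])

```text
time_s: 19.78
position: [0.5405, -0.3769, 0.0034]
tcp_rot: [[-1.0, -0.027, -0.001], [-0.027, 1.0, 0.001], [0.001, 0.001, -1.0]]
force: [0.2, 0.6, -0.3]
opening: 0.653
grasp_force: 0.0
```

```bash
python3 - <<'E'
from h import *
s=st();a=stop();cv2.imwrite("pics/s2.png",a["image"])
E
```

```text
TCP [ 0.5405 -0.3769  0.0034] ycol [-0.027  1.     0.001] F [ 0.2  0.6 -0.3] op 0.653 g 0.0
net 0.95 [249.6, 243.6] [ 0.539  -0.3782  0.025 ]
net 0.68 [230.2, 105.0] [ 0.4618 -0.3897  0.025 ]
net 0.6 [269.8, 318.2] [ 0.5909 -0.3642  0.025 ]
brown [ 191   64   83   85 5532] ce [ 0.4623 -0.3888  0.025 ]
brown [148  81  13 159 306] ce [ 0.4904 -0.4302  0.025 ]
brown [ 215  207   71   69 3856] ce [ 0.5394 -0.378   0.025 ]
brown [ 244  304   54   29 1265] ce [ 0.5919 -0.3643  0.025 ]
```

>>> move_arm(increments=[[0.003,-0.004,0.008,0,0,0,0.2],[0.003,-0.004,0.008,0,0,0,0.2],[0.003,-0.004,0.008,0,0,0,0.2],[0.003,-0.004,0.008,0,0,0,0.2],[0.003,-0.004,0.008,0,0,0,0.2],[0.003,-0.004,0.008,0,0,0,0.2],[0.003,-0.004,0.008,0,0,0,0.2]])

```text
time_s: 20.47
position: [0.54, -0.3797, 0.0021]
tcp_rot: [[-1.0, -0.025, 0.001], [-0.025, 1.0, -0.001], [-0.001, -0.001, -1.0]]
force: [0.0, -0.1, 5.2]
opening: 0.433
grasp_force: 30.0
```

>>> move_arm(increments=[[0,0,-0.1,0,0,0,0.2],[0,0,-0.2,0,0,0,0.2],[0,0,-0.33,0,0,0,0.2],[0,0,-0.46,0,0,0,0.2],[0,0,-0.59,0,0,0,0.2],[0,0,-0.68,0,0,0,0.2],[0,0.1,-0.68,0,0,0,0.2],[0,0.2,-0.68,0,0,0,0.2],[0,0.3,-0.68,0,0,0,0.2],[0,0.4,-0.68,0,0,0,0.2]])

```text
time_s: 21.3
position: [0.5357, -0.2578, 0.2049]
tcp_rot: [[-1.0, -0.024, -0.001], [-0.024, 1.0, 0.001], [0.001, 0.001, -1.0]]
force: [0.7, 0.2, -0.2]
opening: 0.436
grasp_force: 30.0
```

>>> move_arm(increments=[[0,0.13,0,0,0,0,0.2],[0,0.26,0,0,0,0,0.2],[0,0.39,0,0,0,0,0.2],[0,0.5,0,0,0,0,0.2],[0,0.5,0,0,0,0,0.2],[0,0.5,0,0,0,0,0.2]])

```text
time_s: 21.8
position: [0.532, -0.1072, 0.2049]
tcp_rot: [[-1.0, -0.029, -0.001], [-0.029, 1.0, 0.0], [0.001, 0.0, -1.0]]
force: [0.2, -0.1, -0.9]
opening: 0.436
grasp_force: 30.0
```

```bash
python3 - <<'E'
from h import *
s=st();a=viewer.capture("wrist");b=viewer.capture("scene");im=a["image"].copy();bm=b["image"].copy()
for r in nets.find_in("wrist","flask_1")[:4]:print(r,np.round(onz(a,r["location"],.135),4))
for p in([0,0,.135],[0,.076,.135]):
  for t in np.linspace(0,6.28,33):
    for c,i in((a,im),(b,bm)):
      u=proj(c,W(np.array(p)+.0215*np.array([np.cos(t),np.sin(t),0])));i[int(u[1]),min(511,int(u[0]))]=(255,0,255)
cv2.imwrite("pics/f1.png",np.hstack([cv2.resize(im[60:330,200:512],(460,400)),cv2.resize(bm[140:240,210:285],(300,400))]))
cv2.imwrite("pics/f1raw.png",a["image"])
E
```

```text
TCP [ 0.532  -0.1072  0.2049] ycol [-0.029  1.     0.   ] F [ 0.2 -0.1 -0.9] op 0.436 g 30.0
{'location': [404.0, 194.7], 'conf': 0.94} [0.5251 0.0242 0.135 ]
{'location': [324.5, 187.3], 'conf': 0.79} [ 0.5205 -0.0454  0.135 ]
{'location': [254.2, 245.2], 'conf': 0.49} [ 0.5773 -0.1043  0.135 ]
```

View pics/f1.png

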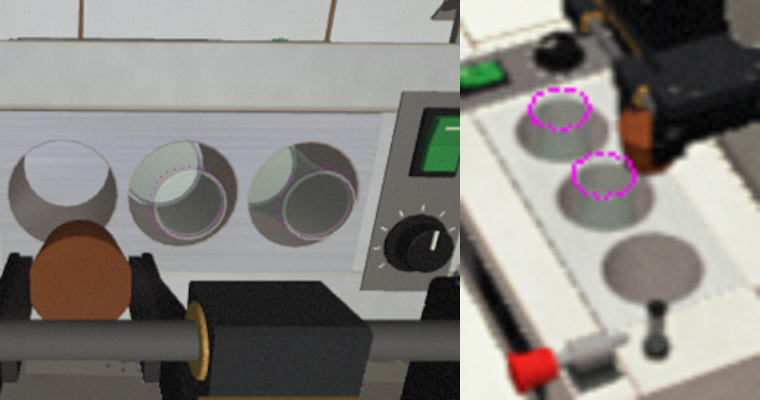

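The necks at (188,203) and (318,203) sit about 1 mm behind the predicted rings. I'll refine by matching the ring edge.

```bash
cat > ring.py <<'E'
from h import *
def fit(a,guess,rad=(.0185,.0215),z=.135,rng=.007):
    g=cv2.GaussianBlur(cv2.cvtColor(a["image"],cv2.COLOR_BGR2GRAY),(3,3),0).astype(np.float32)
    t=np.linspace(0,2*np.pi,90,endpoint=False);best=[]
    def samp(c,r):
        P=np.array([proj(a,[c[0]+r*np.cos(k),c[1]+r*np.sin(k),z]) for k in t],np.float32)
        return cv2.remap(g,P[:,0].reshape(1,-1),P[:,1].reshape(1,-1),cv2.INTER_LINEAR)[0]
    for dx in np.arange(-rng,rng+.0001,.001):
        for dy in np.arange(-rng,rng+.0001,.001):
            c=(guess[0]+dx,guess[1]+dy)
            # rim annulus (between radii) against inside and outside
            m=samp(c,.020);best.append((np.mean(m-samp(c,.0165))+.5*np.mean(m-samp(c,.0235)),c))
    best.sort(key=lambda q:-q[0]);return best[:4]
E
python3 - <<'E'
from ring import *
from rig import viewer
a=viewer.capture("wrist")
for gs in((.530,-.043),(.528,.033)):
    for v,c in fit(a,gs):print(round(float(v),1),np.round(c,4))
E
```

```text
40.2 [ 0.53  -0.041]
37.1 [ 0.531 -0.041]
36.5 [ 0.53 -0.04]
35.2 [ 0.531 -0.04 ]
36.6 [0.529 0.036]
33.8 [0.528 0.035]
33.8 [0.528 0.036]
33.0 [0.529 0.035]
```

>>> move_arm(increments=[[-0.004,0.1,0,0,0,0,0.2],[-0.004,0.2,0,0,0,0,0.2],[-0.004,0.3,0,0,0,0,0.2],[-0.004,0.4,0,0,0,0,0.2],[-0.004,0.476,0,0,0,0,0.2],[-0.004,0.476,0.06,0,0,0,0.2],[-0.004,0.476,0.12,0,0,0,0.2],[-0.004,0.476,0.18,0,0,0,0.2],[-0.004,0.476,0.18,0,0,0,0.2],[-0.004,0.476,0.18,0,0,0,0.2]])

```text
time_s: 22.83
position: [0.5299, 0.0326, 0.1504]
tcp_rot: [[-1.0, -0.024, -0.002], [-0.024, 1.0, 0.0], [0.002, 0.0, -1.0]]
force: [-0.3, 0.1, 0.1]
opening: 0.43
grasp_force: 30.0
```

```bash
python3 - <<'E'
from h import *
s=st();a=viewer.capture("wrist")
h=cv2.cvtColor(a["image"],cv2.COLOR_BGR2HSV).astype(int)
m=((h[...,0]<16)&(h[...,1]>110)&(h[...,2]<190)&(h[...,2]>25)).astype(np.uint8)
k,l,q,ce=cv2.connectedComponentsWithStats(m)
for i in range(1,k):
    if q[i,4]>800:print(q[i],ce[i])
p=np.array(s["position"]);R=np.array(s["tcp_rot"])
# stopper top expected ~ 33 mm above bottom=zr+.003+.030
print(proj(a,p+[0,0,.033]),proj(a,p+[.02,0,.033]),proj(a,p+[-.02,0,.033]),proj(a,p+[0,.02,.033]),proj(a,p+[0,-.02,.033]))
cv2.imwrite("pics/f2.png",a["image"])
E
```

```text
TCP [0.5299 0.0326 0.1504] ycol [-0.024  1.     0.   ] F [-0.3  0.1  0.1] op 0.43 g 30.0
[    0     1   512    43 14299] [233.10776977  21.56360585]
[ 219  209   71   67 3813] [254.05087857 245.41017571]
[251.57099323 255.37225612] [250.81381276 286.88077362] [252.38410437 221.53629794] [287.95226691 256.13907704] [215.11762958 254.60391575]
```

>>> move_arm(increments=[[0.002,0.007,0,0,0,0,0.2],[0.002,0.007,0.02,0,0,0,0.2],[0.002,0.007,0.04,0,0,0,0.2],[0.002,0.007,0.055,0,0,0,0.2],[0.002,0.007,0.065,0,0,0,0.2],[0.002,0.007,0.075,0,0,0,0.2],[0.002,0.007,0.075,0,0,0,0.2]])

```text
time_s: 23.47
position: [0.5291, 0.0356, 0.128]
tcp_rot: [[-1.0, -0.026, -0.001], [-0.026, 1.0, -0.0], [0.001, -0.0, -1.0]]
force: [-0.2, -0.8, -0.2]
opening: 0.429
grasp_force: 30.0
```

>>> move_arm(increments=[[0,0,0.015,0,0,0,0.2],[0,0,0.025,0,0,0,0.2],[0,0,0.033,0,0,0,0.2],[0,0,0.037,0,0,0,0.2],[0,0,0.037,0,0,0,0.2]])

```text
time_s: 23.88
position: [0.5294, 0.0356, 0.1172]
tcp_rot: [[-1.0, -0.025, -0.001], [-0.025, 1.0, 0.0], [0.001, 0.0, -1.0]]
force: [0.3, 0.3, -1.0]
opening: 0.434
grasp_force: 30.0
```

>>> move_arm(increments=[[0,0,0.004,0,0,0,0.2],[0,0,0.008,0,0,0,0.2],[0,0,0.008,0,0,0,0.2]])

```text
time_s: 24.13
position: [0.5301, 0.0349, 0.1159]
tcp_rot: [[-1.0, -0.026, 0.001], [-0.026, 1.0, -0.002], [-0.001, -0.002, -1.0]]
force: [-1.0, -2.7, 4.5]
opening: 0.434
grasp_force: 31.9
```

>>> move_arm(increments=[[0,0,0.005,0,0,0,0.2],[0,0,0.005,0,0,0,0.2],[0,0,0,0,0,0,0.75],[0,0,0,0,0,0,0.75],[0,0,0,0,0,0,0.75],[0,0,0,0,0,0,0.75],[0,0,0,0,0,0,0.75],[0,0,-0.1,0,0,0,0.75],[0,0,-0.2,0,0,0,0.75],[0,0,-0.3,0,0,0,0.75]])

```text
time_s: 24.97
position: [0.5288, 0.0359, 0.2053]
tcp_rot: [[-1.0, -0.025, -0.003], [-0.025, 1.0, 0.001], [0.003, 0.001, -1.0]]
force: [0.7, -0.3, -0.6]
opening: 0.745
grasp_force: 0.0
```

```bash
python3 - <<'E'
from h import *
s=st();a=stop(.149)
b=viewer.capture("top");c=viewer.capture("scene")
for n,cc in(("top",b),("scene",c)):
  h=cv2.cvtColor(cc["image"],cv2.COLOR_BGR2HSV).astype(int)
  m=((h[...,0]<16)&(h[...,1]>110)&(h[...,2]<175)).astype(np.uint8)
  k,l,q,ce=cv2.connectedComponentsWithStats(m)
  for i in range(1,k):
    if 30<q[i,4]<400:print(n,q[i],"traylevel",np.round(onz(cc,ce[i],.025),4),"neck",np.round(onz(cc,ce[i],.145),4))
E
```

```text
TCP [0.5288 0.0359 0.2053] ycol [-0.025  1.     0.001] F [ 0.7 -0.3 -0.6] op 0.745 g 0.0
net 0.61 [252.1, 200.2] [0.5289 0.0357 0.141 ]
brown [    0    15   512    39 11557] ce [0.402  0.0141 0.141 ]
brown [ 229  178   47   46 1623] ce [0.5302 0.0359 0.141 ]
top [361 124  13  14 125] traylevel [ 0.7983 -0.431   0.025 ] neck [ 0.7694 -0.3972  0.145 ]
top [ 40 150  21  21 347] traylevel [0.7216 0.6536 0.025 ] neck [0.6997 0.5887 0.145 ]
top [345 181  11  11  87] traylevel [ 0.61   -0.3668  0.025 ] neck [ 0.5983 -0.3388  0.145 ]
top [354 225  11  10  88] traylevel [ 0.4631 -0.3914  0.025 ] neck [ 0.4647 -0.3613  0.145 ]
top [300 241   7   9  32] traylevel [ 0.4139 -0.1999  0.025 ] neck [ 0.4199 -0.1871  0.145 ]
scene [233   0   8   8  36] traylevel [1.0805 1.3821 0.025 ] neck [0.9676 1.0989 0.145 ]
scene [229 160  13  12 125] traylevel [0.5751 0.1574 0.025 ] neck [0.5258 0.0284 0.145 ]
scene [222 230  13   9  40] traylevel [ 0.4459 -0.1045  0.025 ] neck [ 0.4129 -0.2004  0.145 ]
scene [387 241   9  16  53] traylevel [ 0.8312 -0.3341  0.025 ] neck [ 0.7496 -0.4011  0.145 ]
scene [319 280  14  17 200] traylevel [ 0.6075 -0.3654  0.025 ] neck [ 0.5541 -0.4284  0.145 ]
scene [270 308  16  19 230] traylevel [ 0.4617 -0.3902  0.025 ] neck [ 0.4267 -0.4502  0.145 ]
```

>>> move_arm(increments=[[0,-0.1,-0.03,0,0,0,0.65],[0,-0.23,-0.03,0,0,0,0.65],[0.02,-0.36,-0.03,0,0,0,0.65],[0.05,-0.49,-0.03,0,0,0,0.65],[0.1,-0.62,-0.03,0,0,0,0.65],[0.15,-0.75,-0.03,0,0,0,0.65],[0.2,-0.88,-0.03,0,0,0,0.65],[0.25,-0.98,-0.03,0,0,0,0.65]])

```text
time_s: 25.83
position: [0.4603, -0.2623, 0.2122]
tcp_rot: [[-1.0, -0.024, -0.002], [-0.024, 1.0, 0.002], [0.002, 0.002, -1.0]]
force: [0.2, -0.5, -0.7]
opening: 0.651
grasp_force: 0.0
```

>>> move_arm(increments=[[0,-0.13,0,0,0,0,0.65],[0,-0.26,0,0,0,0,0.65],[0,-0.39,0,0,0,0,0.65],[0,-0.42,0.1,0,0,0,0.65],[0,-0.42,0.22,0,0,0,0.65],[0,-0.42,0.34,0,0,0,0.65],[0,-0.42,0.4,0,0,0,0.65],[0,-0.42,0.4,0,0,0,0.65],[0,-0.42,0.4,0,0,0,0.65]])

```text
time_s: 26.58
position: [0.4639, -0.3846, 0.0916]
tcp_rot: [[-1.0, -0.025, -0.004], [-0.025, 1.0, 0.005], [0.004, 0.005, -1.0]]
force: [-0.4, 0.3, 0.4]
opening: 0.65
grasp_force: 0.0
```

```bash
python3 - <<'E'
from h import *
s=st();a=stop()
E
```

```text
TCP [ 0.4639 -0.3846  0.0916] ycol [-0.025  1.     0.005] F [-0.4  0.3  0.4] op 0.65 g 0.0
net 0.63 [246.0, 198.9] [ 0.4637 -0.3899  0.025 ]
net 0.61 [270.0, 319.8] [ 0.5878 -0.3641  0.025 ]
brown [  192    73   320    44 11181] ce [ 0.3763 -0.3095  0.025 ]
brown [187 156  10  62 421] ce [ 0.4534 -0.4363  0.025 ]
brown [ 225  179   47   45 1518] ce [ 0.4663 -0.387   0.025 ]
brown [191 303  10  30 208] ce [ 0.5876 -0.4364  0.025 ]
brown [253 312  35  22 579] ce [ 0.5921 -0.3642  0.025 ]
```

>>> move_arm(increments=[[0,-0.012,0.1,0,0,0,0.65],[0,-0.012,0.2,0,0,0,0.65],[0,-0.012,0.27,0,0,0,0.65],[0,-0.012,0.297,0,0,0,0.65],[0,-0.012,0.297,0,0,0,0.65]])

```text
time_s: 27.1
position: [0.4652, -0.3894, 0.0046]
tcp_rot: [[-1.0, -0.026, -0.001], [-0.026, 1.0, 0.001], [0.001, 0.001, -1.0]]
force: [-0.7, -0.2, -0.2]
opening: 0.65
grasp_force: 0.0
```

```bash
python3 - <<'E'
from h import *
s=st();a=stop()
E
```

```text
TCP [ 0.4652 -0.3894  0.0046] ycol [-0.026  1.     0.001] F [-0.7 -0.2 -0.2] op 0.65 g 0.0
net 0.86 [251.4, 243.3] [ 0.4641 -0.3896  0.025 ]
brown [  171    58   341    61 17535] ce [ 0.3767 -0.3465  0.025 ]
brown [171 177   8  55 307] ce [ 0.4402 -0.4332  0.025 ]
brown [ 219  205   71   71 3910] ce [ 0.4635 -0.3882  0.025 ]
```

>>> move_arm(increments=[[0.004,0.002,0.01,0,0,0,0.2],[0.004,0.002,0.01,0,0,0,0.2],[0.004,0.002,0.01,0,0,0,0.2],[0.004,0.002,0.01,0,0,0,0.2],[0.004,0.002,0.01,0,0,0,0.2],[0.004,0.002,0.01,0,0,0,0.2],[0.004,0.002,0.01,0,0,0,0.2],[0.004,0.002,0.01,0,0,0,0.2]])

```text
time_s: 27.87
position: [0.4645, -0.3896, 0.003]
tcp_rot: [[-1.0, -0.025, 0.001], [-0.025, 1.0, -0.001], [-0.001, -0.001, -1.0]]
force: [0.4, 0.7, 6.2]
opening: 0.434
grasp_force: 30.0
```

>>> move_arm(increments=[[0,0,-0.1,0,0,0,0.2],[0,0,-0.23,0,0,0,0.2],[0,0,-0.36,0,0,0,0.2],[0,0,-0.49,0,0,0,0.2],[0,0,-0.62,0,0,0,0.2],[-0.05,0.05,-0.7,0,0,0,0.2],[-0.1,0.15,-0.7,0,0,0,0.2],[-0.15,0.27,-0.7,0,0,0,0.2],[-0.2,0.4,-0.7,0,0,0,0.2],[-0.247,0.5,-0.7,0,0,0,0.2]])

```text
time_s: 28.7
position: [0.5342, -0.2345, 0.212]
tcp_rot: [[-1.0, -0.025, -0.001], [-0.025, 1.0, 0.001], [0.001, 0.001, -1.0]]
force: [0.9, 0.4, -0.3]
opening: 0.438
grasp_force: 30.0
```

>>> move_arm(increments=[[0,0.13,0,0,0,0,0.2],[0,0.26,0,0,0,0,0.2],[0,0.39,0,0,0,0,0.2],[0,0.5,0,0,0,0,0.2],[0,0.6,0,0,0,0,0.2],[0,0.65,0,0,0,0,0.2],[0,0.65,0.08,0,0,0,0.2],[0,0.65,0.16,0,0,0,0.2],[0,0.65,0.18,0,0,0,0.2],[0,0.65,0.18,0,0,0,0.2]])

```text
time_s: 29.53
position: [0.5276, -0.0418, 0.1562]
tcp_rot: [[-1.0, -0.026, -0.005], [-0.026, 1.0, 0.001], [0.005, 0.002, -1.0]]
force: [-0.6, -0.1, -0.2]
opening: 0.436
grasp_force: 30.0
```

```bash
python3 - <<'E'
from h import *
s=st();a=stop(.149+.04);cv2.imwrite("pics/f3.png",a["image"])
p=np.array(s["position"]);print(proj(a,p+[0,0,.033]))
E
```

```text
TCP [ 0.5276 -0.0418  0.1562] ycol [-0.026  1.     0.002] F [-0.6 -0.1 -0.2] op 0.436 g 30.0
net 0.85 [361.6, 224.2] [0.5111 0.0194 0.181 ]
net 0.56 [254.1, 245.6] [ 0.5258 -0.0405  0.181 ]
brown [    0     5   512    69 16376] ce [ 0.4152 -0.0525  0.181 ]
brown [ 332  198   61   52 2551] ce [0.5114 0.0197 0.181 ]
brown [ 220  207   69   69 3885] ce [ 0.5248 -0.0406  0.181 ]
[251.66284966 255.23137709]
```

>>> move_arm(increments=[[-0.008,0.003,0,0,0,0,0.2],[-0.008,0.003,0.03,0,0,0,0.2],[-0.008,0.003,0.06,0,0,0,0.2],[-0.008,0.003,0.08,0,0,0,0.2],[-0.008,0.003,0.095,0,0,0,0.2],[-0.008,0.003,0.095,0,0,0,0.2]])

```text
time_s: 30.13
position: [0.5308, -0.0412, 0.1282]
tcp_rot: [[-1.0, -0.025, -0.003], [-0.025, 1.0, 0.001], [0.003, 0.001, -1.0]]
force: [-0.9, 0.9, 0.0]
opening: 0.438
grasp_force: 30.0
```

>>> move_arm(increments=[[0.002,0,0.012,0,0,0,0.2],[0.002,0,0.022,0,0,0,0.2],[0.002,0,0.03,0,0,0,0.2],[0.002,0,0.035,0,0,0,0.2],[0.002,0,0.038,0,0,0,0.2],[0.002,0,0.038,0,0,0,0.2]])

```text
time_s: 30.63
position: [0.5313, -0.0415, 0.1181]
tcp_rot: [[-1.0, -0.025, 0.0], [-0.025, 1.0, -0.0], [-0.0, -0.0, -1.0]]
force: [-0.3, -0.4, -0.3]
opening: 0.433
grasp_force: 30.0
```

>>> move_arm(increments=[[0,0,0.005,0,0,0,0.2],[0,0,0.009,0,0,0,0.2],[0,0,0.013,0,0,0,0.2],[0,0,0.013,0,0,0,0.2]])

```text
time_s: 30.97
position: [0.532, -0.0422, 0.1154]
tcp_rot: [[-1.0, -0.026, 0.002], [-0.026, 1.0, -0.002], [-0.002, -0.002, -1.0]]
force: [-1.8, -2.0, 6.9]
opening: 0.432
grasp_force: 32.8
```

Seated, with 7 N contact. Release, rise and check.

>>> move_arm(increments=[[0,0,0,0,0,0,0.75],[0,0,0,0,0,0,0.75],[0,0,0,0,0,0,0.75],[0,0,0,0,0,0,0.75],[0,0,0,0,0,0,0.75],[0,0,-0.1,0,0,0,0.75],[0,0,-0.2,0,0,0,0.75],[0,0,-0.3,0,0,0,0.75],[0,0,-0.3,0,0,0,0.75]])

```text
time_s: 31.72
position: [0.5348, -0.0422, 0.2096]
tcp_rot: [[-1.0, -0.026, 0.011], [-0.026, 1.0, -0.003], [-0.011, -0.003, -1.0]]
force: [0.9, 0.2, 0.4]
opening: 0.745
grasp_force: 0.0
```

```bash
python3 - <<'E'
from h import *
s=st();a=stop(.149);b=viewer.capture("scene");c=viewer.capture("top")
cv2.imwrite("pics/g1.png",np.hstack([cv2.resize(a["image"],(400,300)),cv2.resize(b["image"][130:240,180:327],(400,300))]))
for n,t in(("scene","cover_handle"),("top","cover_handle"),("scene","cover")):
  print(n,t,[(round(r["conf"],2),r["location"],np.round(onz(b if n=="scene" else c,r["location"],.08),3)) for r in nets.find_in(n,t)[:2]])
E
```

```text
TCP [ 0.5348 -0.0422  0.2096] ycol [-0.026  1.    -0.003] F [0.9 0.2 0.4] op 0.745 g 0.0
net 0.95 [11.4, 215.2] [ 0.557 -0.255  0.141]
net 0.93 [343.3, 194.4] [0.5299 0.0359 0.141 ]
net 0.92 [255.0, 196.1] [ 0.5335 -0.0402  0.141 ]
brown [    0     8   512    60 13866] ce [ 0.4047 -0.06    0.141 ]
brown [ 319  171   50   46 1765] ce [0.5286 0.0357 0.141 ]
brown [ 232  172   47   45 1567] ce [ 0.5321 -0.0398  0.141 ]
brown [  0 202  22  32 461] ce [ 0.5591 -0.259   0.141 ]
scene cover_handle [(0.6, [182.3, 146.3], array([0.433, 0.252, 0.08 ]))]
top cover_handle [(0.82, [149.6, 236.7], array([0.455, 0.298, 0.08 ])), (0.21, [345.8, 209.6], array([ 0.528, -0.337,  0.08 ]))]
scene cover [(0.93, [181.3, 143.5], array([0.434, 0.268, 0.08 ])), (0.21, [248.3, 209.7], array([ 0.517, -0.089,  0.08 ]))]
```

View pics/g1.png

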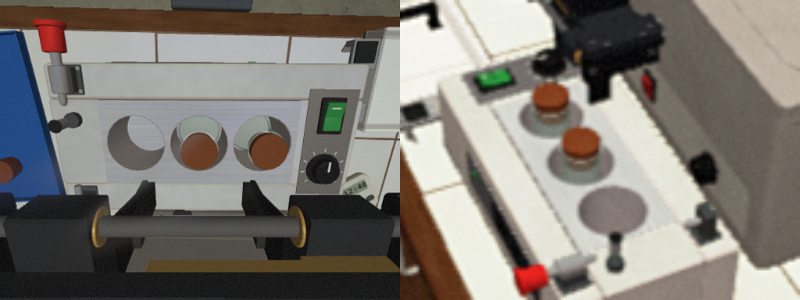

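Both stoppers stand upright in the necks, at (581,135) and (550,90) in the scene view. I'll fetch the cover.

>>> move_arm(increments=[[0.02,0.1,0,0,0,0,0.5],[0.05,0.22,0,0,0,0,0.5],[0.1,0.34,0,0,0,0,0.5],[0.15,0.46,0,0,0,0,0.5],[0.2,0.58,0,0,0,0,0.5],[0.25,0.7,0,0,0,0,0.5],[0.259,0.82,0,0,0,0,0.5],[0.259,0.94,0,0,0,0,0.5]])

```text
time_s: 32.73
position: [0.4438, 0.2398, 0.2033]
tcp_rot: [[-1.0, -0.026, -0.003], [-0.026, 1.0, -0.001], [0.003, -0.001, -1.0]]
force: [1.0, 0.2, -0.5]
opening: 0.505
grasp_force: 0.0
```

>>> move_arm(increments=[[0,0.12,0,0,0,0,0.5],[0,0.24,0,0,0,0,0.5],[0,0.27,0.1,0,0,0,0.5],[0,0.27,0.2,0,0,0,0.5],[0,0.27,0.3,0,0,0,0.5],[0,0.27,0.3,0,0,0,0.5],[0,0.27,0.3,0,0,0,0.5]])

```text
time_s: 33.32
position: [0.4425, 0.3187, 0.1123]
tcp_rot: [[-1.0, -0.025, -0.006], [-0.025, 1.0, -0.002], [0.006, -0.002, -1.0]]
force: [0.9, 0.5, -0.2]
opening: 0.5
grasp_force: 0.0
```

```bash
python3 - <<'E'
from h import *
s=st();a=viewer.capture("wrist");im=a["image"].copy()
print([(round(r["conf"],2),r["location"],np.round(onz(a,r["location"],.08),4)) for r in nets.find_in("wrist","cover_handle")[:2]])
for x in(-.04,0,.04):cv2.drawMarker(im,tuple(int(v) for v in proj(a,[.448+x,.3195+.0225*x,.080])),(255,0,255),0,8)
cv2.imwrite("pics/c1.png",im)
h=im[...,:].max(2);
for x in(-.03,-.015,0,.015):
  u=proj(a,[.448+x,.3195+.025*x,.080]);r=int(u[1]);row=np.where(a["image"][r,200:310].max(1)<60)[0]+200;print(r,u[0],row.min() if len(row) else 0,row.max() if len(row) else 0,len(row))
E
```

```text
TCP [0.4425 0.3187 0.1123] ycol [-0.025  1.    -0.002] F [ 0.9  0.5 -0.2] op 0.5 g 0.0
[(0.7, [253.3, 184.7], array([0.4201, 0.3189, 0.08  ]))]
181 253.15222078100808 255 266 10
201 253.1544686389679 247 263 17
220 253.15663041202717 247 263 17
238 253.15871095238936 200 309 54
```

>>> move_arm(increments=[[-0.016,0.003,0.1,0,0,0,0.5],[-0.016,0.003,0.18,0,0,0,0.5],[-0.016,0.003,0.23,0,0,0,0.5],[-0.016,0.003,0.257,0,0,0,0.5],[-0.016,0.003,0.257,0,0,0,0.5],[-0.016,0.003,0.257,0,0,0,0.5]])

```text
time_s: 33.92
position: [0.4502, 0.3208, 0.0384]
tcp_rot: [[-1.0, -0.025, 0.002], [-0.025, 1.0, 0.001], [-0.002, 0.001, -1.0]]
force: [-1.0, 0.0, 0.1]
opening: 0.497
grasp_force: 0.0
```

>>> move_arm(increments=[[0.006,-0.004,0.01,0,0,0,0.0],[0.006,-0.004,0.01,0,0,0,0.0],[0.006,-0.004,0.01,0,0,0,0.0],[0.006,-0.004,0.01,0,0,0,0.0],[0.006,-0.004,0.01,0,0,0,0.0],[0.006,-0.004,0.01,0,0,0,0.0],[0.006,-0.004,0.01,0,0,0,0.0],[0.006,-0.004,0.01,0,0,0,0.0]])

```text
time_s: 34.58
position: [0.4475, 0.3194, 0.0345]
tcp_rot: [[-1.0, -0.025, 0.001], [-0.025, 1.0, 0.0], [-0.001, 0.0, -1.0]]
force: [-0.4, 1.1, 4.4]
opening: 0.161
grasp_force: 30.0
```

>>> move_arm(increments=[[0,0,-0.02,0,0,0,0],[0,0,-0.07,0,0,0,0],[0,0,-0.14,0,0,0,0],[0,0,-0.24,0,0,0,0],[0,0,-0.34,0,0,0,0],[0,0,-0.44,0,0,0,0],[0,0,-0.54,0,0,0,0],[0,0,-0.64,0,0,0,0],[0,0,-0.72,0,0,0,0],[0,0,-0.72,0,0,0,0]])

```text
time_s: 35.42
position: [0.45, 0.3205, 0.2553]
tcp_rot: [[-1.0, -0.026, 0.009], [-0.026, 1.0, 0.004], [-0.01, 0.004, -1.0]]
force: [0.0, 0.2, -2.0]
opening: 0.157
grasp_force: 30.0
```

>>> move_arm(increments=[[0,-0.05,0,0,0,0,0],[0,-0.15,0,0,0,0,0],[-0.03,-0.25,0,0,0,0,0],[-0.06,-0.35,0,0,0,0,0],[-0.1,-0.45,0,0,0,0,0],[-0.14,-0.55,0,0,0,0,0],[-0.18,-0.65,0,0,0,0,0],[-0.22,-0.75,0,0,0,0,0],[-0.245,-0.85,0,0,0,0,0],[-0.245,-0.9,0,0,0,0,0]])

```text
time_s: 36.25
position: [0.5285, 0.0476, 0.2483]
tcp_rot: [[-1.0, -0.023, -0.001], [-0.023, 1.0, -0.002], [0.001, -0.002, -1.0]]
force: [1.0, 0.5, -2.8]
opening: 0.155
grasp_force: 30.0
```

>>> move_arm(increments=[[0,-0.1,0,0,0,0,0],[0,-0.2,0,0,0,0,0],[0,-0.28,0,0,0,0,0],[0,-0.31,0,0,0,0,0],[0,-0.31,0,0,0,0,0],[0,-0.31,0,0,0,0,0]])

```text
time_s: 36.75
position: [0.529, -0.0412, 0.2489]
tcp_rot: [[-1.0, -0.024, -0.003], [-0.024, 1.0, 0.002], [0.003, 0.002, -1.0]]
force: [-0.5, 0.4, -2.7]
opening: 0.157
grasp_force: 30.0
```

```bash
python3 - <<'E'
from h import *
s=st();a=viewer.capture("wrist");b=viewer.capture("scene")
cv2.imwrite("pics/p1.png",np.hstack([cv2.resize(a["image"],(400,300)),cv2.resize(b["image"][110:260,160:360],(400,300))]))
E
```

```text
TCP [ 0.529  -0.0412  0.2489] ycol [-0.024  1.     0.002] F [-0.5  0.4 -2.7] op 0.157 g 30.0
```

```bash
python3 - <<'E'
from h import *
A=cv2.imread("pics/l1.png")[:,:400];B=cv2.imread("pics/p1.png")[:,:400]
g=lambda i:cv2.cvtColor(i,cv2.COLOR_BGR2GRAY)
for nm,(x0,y0,x1,y1) in dict(left=(15,85,110,125),right=(310,85,375,125),hand=(178,130,222,190),lside=(15,95,60,180),rside=(325,95,370,200)).items():
    t=g(A)[y0:y1,x0:x1];X=max(0,x0-12);Y=y0-12
    r=cv2.matchTemplate(g(B)[Y:y1+12,X:x1+12],t,cv2.TM_CCOEFF_NORMED);_,v,_,l=cv2.minMaxLoc(r);print(nm,round(v,3),(l[0]+X-x0,l[1]+Y-y0))
o_=viewer.capture("scene")
for n in("wrist","scene"):
  for t in("press_pad","pin_knob"):print(n,t,[(round(r["conf"],2),r["location"]) for r in nets.find_in(n,t)[:2]])
s=st();d=np.array([-.001,0.0,0]);a=viewer.capture("wrist")
p=np.array(s["position"]);rim=p[2]-.035
for cc in(a,o_):print(proj(cc,[p[0]-.04+.0033,p[1]-.138-.001,rim+.042]))
h=o_["image"].max(2);m=(h<55).astype(np.uint8);k,l,q,ce=cv2.connectedComponentsWithStats(m)
for i in range(1,k):
  if 25<q[i,4]<160 and 200<ce[i][0]<320 and 120<ce[i][1]<260:print(q[i],ce[i])
E
```

```text
left 0.801 (-3, 2)
right 0.964 (3, 3)
hand 0.965 (0, 1)
lside 0.963 (6, 1)
rside 0.802 (1, 3)
wrist press_pad []
wrist pin_knob [(0.85, [92.6, 64.6])]
scene press_pad [(0.88, [246.5, 161.3]), (0.71, [226.7, 231.3])]
scene pin_knob []
TCP [ 0.53   -0.0408  0.2502] ycol [-0.027  1.     0.   ] F [ 1.1 -0.  -3.7] op 0.156 g 30.0
[ 17.91837257 172.74661448]
[254.43886688 186.66952786]
[249 182  14  10  82] [255.45121951 186.73170732]
[286 187  11  11  67] [290.85074627 192.67164179]
[210 200  17  28 112] [218.27678571 214.66964286]
[288 207   8  11  50] [292.1  212.86]
[237 230  11   6  29] [242.5862069 232.5862069]
```

>>> move_arm(increments=[[0.003,-0.007,0.05,0,0,0,0],[0.003,-0.007,0.1,0,0,0,0],[0.003,-0.007,0.15,0,0,0,0],[0.003,-0.007,0.19,0,0,0,0],[0.003,-0.007,0.22,0,0,0,0],[0.003,-0.007,0.24,0,0,0,0],[0.003,-0.007,0.24,0,0,0,0]])

```text
time_s: 37.73
position: [0.5285, -0.0436, 0.1771]
tcp_rot: [[-1.0, -0.026, -0.002], [-0.026, 1.0, 0.001], [0.002, 0.001, -1.0]]
force: [-0.4, -0.2, -3.3]
opening: 0.16
grasp_force: 30.0
```

>>> move_arm(increments=[[0,0,0.012,0,0,0,0],[0,0,0.022,0,0,0,0],[0,0,0.032,0,0,0,0],[0,0,0.04,0,0,0,0],[0,0,0.04,0,0,0,0]])

```text
time_s: 38.15
position: [0.529, -0.0439, 0.1659]
tcp_rot: [[-1.0, -0.025, -0.0], [-0.025, 1.0, 0.0], [0.0, 0.0, -1.0]]
force: [-0.3, 0.1, -2.7]
opening: 0.157
grasp_force: 30.0
```

>>> move_arm(increments=[[0,0,0.008,0,0,0,0],[0,0,0.014,0,0,0,0],[0,0,0.02,0,0,0,0],[0,0,0.026,0,0,0,0],[0,0,0.026,0,0,0,0]])

```text
time_s: 38.57
position: [0.5294, -0.044, 0.1585]
tcp_rot: [[-1.0, -0.026, 0.0], [-0.026, 1.0, -0.0], [-0.0, -0.0, -1.0]]
force: [-0.4, 0.3, -0.1]
opening: 0.154
grasp_force: 30.6
```

>>> move_arm(increments=[[0,0,0.006,0,0,0,0],[0,0,0.012,0,0,0,0],[0,0,0.016,0,0,0,0],[0,0,0.016,0,0,0,0]])

```text
time_s: 38.9
position: [0.5286, -0.0434, 0.1549]
tcp_rot: [[-1.0, -0.026, -0.001], [-0.026, 1.0, 0.0], [0.001, 0.0, -1.0]]
force: [-4.1, 3.1, 10.4]
opening: 0.157
grasp_force: 30.6
```

```bash
cat > pad.py <<'E'
from h import *
def pad(n="scene"):
    c=viewer.capture(n);h=c["image"].max(2);k,l,q,ce=cv2.connectedComponentsWithStats((h<58).astype(np.uint8))
    for z in(.158,.164,.170):print(n,"pred",z,np.round(proj(c,W([-.04,-.138,z])),1))
    u=proj(c,W([-.04,-.138,.164]))
    for i in range(1,k):
        if q[i,4]>20 and np.hypot(*(ce[i]-u))<14:print(n,"pad",q[i],np.round(ce[i],1))
    u=proj(c,W([-.111,-.142,.137]));hs=cv2.cvtColor(c["image"],cv2.COLOR_BGR2HSV).astype(int)
    k,l,q,ce=cv2.connectedComponentsWithStats((((hs[...,0]<4)|(hs[...,0]>176))&(hs[...,1]>170)&(hs[...,2]>120)).astype(np.uint8))
    for i in range(1,k):
        if q[i,4]>10 and np.hypot(*(ce[i]-u))<20:print(n,"knob",np.round(ce[i],1),"pred",np.round(u,1))
    return c
E
python3 -c "
from pad import *
st();pad();pad('top')"
```

```text
TCP [ 0.5286 -0.0434  0.1549] ycol [-0.026  1.     0.   ] F [-4.1  3.1 10.4] op 0.157 g 30.6
scene pred 0.158 [254.  216.1]
scene pred 0.164 [254.1 214.4]
scene pred 0.17 [254.1 212.8]
scene pad [250 209  13  10  75] [255.7 213.4]
scene knob [227.  231.7] pred [228.6 231.8]
top pred 0.158 [300.5 221.6]
top pred 0.164 [300.8 221.6]
top pred 0.17 [301.  221.5]
top pad [298 216   8   9  66] [301.5 219.8]
top knob [302.5 245.7] pred [302.4 244.8]
```

The cover sits about 3.5 mm too far back: the pad is 1.2 px up in the top view, and x force is -4 N. I'll ease up, shift 3 mm forward and lower again.

>>> move_arm(increments=[[0,0,-0.025,0,0,0,0],[0,0,-0.025,0,0,0,0],[0.01,0,-0.025,0,0,0,0],[0.01,0,-0.02,0,0,0,0],[0.01,0,-0.012,0,0,0,0],[0.01,0,-0.005,0,0,0,0],[0.01,0,-0.003,0,0,0,0],[0.01,0,-0.003,0,0,0,0]])

```text
time_s: 39.67
position: [0.5268, -0.0442, 0.1553]
tcp_rot: [[-1.0, -0.026, 0.001], [-0.026, 1.0, -0.001], [-0.001, -0.001, -1.0]]
force: [-1.4, 1.5, 5.2]
opening: 0.153
grasp_force: 30.8
```

```bash
python3 -c "
from pad import *
st();pad();pad('top')"
```

```text
TCP [ 0.5268 -0.0442  0.1553] ycol [-0.026  1.    -0.001] F [-1.4  1.5  5.2] op 0.153 g 30.8
scene pred 0.158 [254.  216.1]
scene pred 0.164 [254.1 214.4]
scene pred 0.17 [254.1 212.8]
scene pad [250 209  13  10  74] [255.8 213.6]
scene knob [227.2 231.5] pred [228.6 231.8]
top pred 0.158 [300.5 221.6]
top pred 0.164 [300.8 221.6]
top pred 0.17 [301.  221.5]
top pad [298 216   9   9  68] [302.1 219.8]
top knob [302.5 245.7] pred [302.4 244.8]
```

```bash
python3 - <<'E'
from h import *
np.set_printoptions(precision=4,suppress=True)
c=viewer.capture("scene");t=viewer.capture("top")
for a,b in(((254.12,216.33),(300.56,221.04)),((255.8,213.6),(302.1,219.8)),((255.7,213.4),(301.5,219.8))):
    print("pad",tri([ray(c,a),ray(t,b)]))
print("knob",tri([ray(c,(227.6,231.3)),ray(t,(302.5,245.2))]),tri([ray(c,(227.2,231.5)),ray(t,(302.5,245.7))]))
def gray(im,roi,lo,hi):
    pass
h=t["image"].max(2);k,l,q,ce=cv2.connectedComponentsWithStats((h<58).astype(np.uint8))
for i in range(1,k):
    if 12<q[i,4]<300 and 190<ce[i][0]<320 and 170<ce[i][1]<250:print("top",q[i],ce[i])
E
```

```text
pad [ 0.4931 -0.1818  0.1566]
pad [ 0.4964 -0.1852  0.1686]
pad [ 0.4966 -0.1836  0.1676]
knob [ 0.4194 -0.1873  0.1396] [ 0.4181 -0.1873  0.1395]
top [296 185   6   3  16] [298.25  185.875]
top [201 197  11  12  96] [205.9896 202.5   ]
top [298 216   9   9  69] [302.087  219.7826]
top [259 230  12  23  60] [265.25   241.0667]
```

>>> move_arm(increments=[[0.004,0.003,0,0,0,0,0],[0.006,0.004,0.004,0,0,0,0],[0.006,0.004,0.008,0,0,0,0],[0.006,0.004,0.01,0,0,0,0],[0.006,0.004,0.01,0,0,0,0]])

```text
time_s: 40.28
position: [0.527, -0.0442, 0.155]
tcp_rot: [[-1.0, -0.026, 0.007], [-0.026, 1.0, -0.003], [-0.007, -0.004, -1.0]]
force: [-2.5, -1.4, 20.2]
opening: 0.156
grasp_force: 30.5
```

>>> move_arm(increments=[[0,0,-0.01,0,0,0,0],[0,0,-0.012,0,0,0,0.5],[0,0,-0.012,0,0,0,0.5],[0,0,-0.012,0,0,0,0.5],[0,0,-0.012,0,0,0,0.5],[0,0,-0.012,0,0,0,0.5],[0,0,-0.1,0,0,0,0.7],[0,0,-0.2,0,0,0,1],[0,0,-0.3,0,0,0,1],[0.02,0.003,-0.35,0,0,0,1]])

```text
time_s: 41.12
position: [0.5207, -0.0427, 0.2595]
tcp_rot: [[-1.0, -0.025, 0.005], [-0.025, 1.0, -0.002], [-0.005, -0.002, -1.0]]
force: [0.4, -0.8, 0.2]
opening: 0.717
grasp_force: 0.0
```

>>> move_arm(increments=[[0,0,0,0,0,0,1],[0,0,0,0,0,0,1],[0,0,0,0,0,0,1]])

```text
time_s: 41.37
position: [0.5174, -0.0418, 0.2552]
tcp_rot: [[-1.0, -0.025, -0.002], [-0.025, 1.0, 0.001], [0.002, 0.001, -1.0]]
force: [-0.2, -0.1, 0.1]
opening: 0.941
grasp_force: 0.0
```

```bash
cat > cmp.py <<'E'
from pad import *
def cmpw():
    s=st();a=viewer.capture("wrist");cv2.imwrite("pics/h2.png",a["image"])
    A=cv2.imread("pics/h1.png")[:,:400];B=cv2.resize(a["image"],(400,300))
    g=lambda i:cv2.cvtColor(i,cv2.COLOR_BGR2GRAY)
    for nm,(x0,y0,x1,y1) in dict(knob=(60,40,98,75),pad=(64,108,98,142),backlug=(74,174,105,205),handle=(185,118,215,205),rocker=(296,100,328,140),frontL=(90,85,130,115),frontR=(270,85,300,115),right_side=(295,120,305,205)).items():
        u=[int(v) for v in(max(x0-12,0),y0-12,x1+12,y1+12)]
        r=cv2.matchTemplate(g(B)[u[1]:u[3],u[0]:u[2]],g(A)[y0:y1,x0:x1],cv2.TM_CCOEFF_NORMED);_,v,_,l=cv2.minMaxLoc(r);print(nm,round(v,3),(l[0]+u[0]-x0,l[1]+u[1]-y0))
E
python3 -c "
from cmp import *
cmpw();c=pad();t=pad('top')"
```

```text
TCP [ 0.5174 -0.0418  0.2552] ycol [-0.025  1.     0.001] F [-0.2 -0.1  0.1] op 0.941 g 0.0
knob 0.967 (-3, 3)
pad 0.764 (-6, 3)
backlug 0.653 (-5, -12)
handle 0.954 (-3, 2)
rocker 0.848 (-3, 3)
frontL 0.909 (-3, 2)
frontR 0.926 (-4, -1)
right_side 0.95 (-2, 2)
scene pred 0.158 [254.  216.1]
scene pred 0.164 [254.1 214.4]
scene pred 0.17 [254.1 212.8]
scene pad [250 209  13   9  75] [255.6 213. ]
scene knob [227.5 231.4] pred [228.6 231.8]
top pred 0.158 [300.5 221.6]
top pred 0.164 [300.8 221.6]
top pred 0.17 [301.  221.5]
top pad [298 216   9   9  70] [301.8 219.9]
top knob [302.5 245.1] pred [302.4 244.8]
```

```bash
python3 - <<'E'
from h import *
A=cv2.imread("pics/h1.png")[:,:400];B=cv2.resize(cv2.imread("pics/h2.png"),(400,300))
for nm,i in(("A",A),("B",B)):
    m=(i.max(2)<70).astype(np.uint8);k,l,q,ce=cv2.connectedComponentsWithStats(m)
    for j in range(1,k):
        if q[j,4]>15 and ce[j][0]<115 and 60<ce[j][1]<215 and q[j,4]<1500:print(nm,"dark",q[j],ce[j].round(1))
    # steel/gray column profile along hinge strip
    print(nm,"col85 v",[int(x) for x in i[145:215:3,92].max(1)])
    print(nm,"col95 v",[int(x) for x in i[145:215:3,98].max(1)])
E
python3 - <<'E'
import cv2
A=cv2.imread("pics/h1.png")[:,:400]
E
```

```text
A dark [ 42  48  29 112 424] [ 55.8 100.6]
A dark [  0  77  14  22 190] [ 6.8 87. ]
A dark [ 88  80  16  21 196] [96.2 90. ]
A dark [ 67 116  28  23 546] [ 81.  127.1]
A dark [ 10 121  18  21 171] [ 20.4 128.8]
A dark [ 21 157  21  19 149] [ 34.5 163.6]
A dark [ 73 177   6  16  41] [ 75.9 185.4]
A dark [ 89 199  17   3  42] [ 97.2 200.1]
A col85 v [146, 149, 148, 147, 148, 149, 150, 150, 150, 150, 149, 109, 124, 120, 115, 118, 119, 120, 75, 82, 163, 160, 120, 136]
A col95 v [161, 151, 149, 148, 149, 152, 153, 153, 150, 150, 150, 111, 122, 165, 116, 116, 119, 121, 66, 84, 164, 162, 74, 47]
B dark [  38   50   51  108 1008] [ 65.4 117.9]
B dark [ 84  82  17  21 192] [93.2 92. ]
B dark [ 19 160  21  19 158] [ 31.9 166.7]
B dark [ 71 179   4   8  17] [ 72.4 182.2]
B col85 v [165, 153, 154, 148, 149, 153, 150, 155, 152, 153, 150, 150, 149, 98, 120, 120, 116, 120, 119, 119, 57, 165, 162, 127]
B col95 v [144, 144, 143, 143, 152, 158, 173, 179, 181, 181, 181, 179, 172, 152, 135, 124, 117, 118, 119, 120, 62, 165, 156, 121]
```

```bash
python3 - <<'E'
from h import *
np.set_printoptions(precision=4,suppress=True)
s=bot.read_state();a=viewer.capture("wrist");c=viewer.capture("scene");t=viewer.capture("top")
img=a["image"];h=img.max(2);u=proj(a,W([-.04,-.138,.168]));print("pred",u)
for th_ in(35,45,55,65):
    k,l,q,ce=cv2.connectedComponentsWithStats((h<th_).astype(np.uint8))
    for j in range(1,k):
        if q[j,4]>150 and np.hypot(*(ce[j]-u))<25:print(th_,q[j],ce[j]); pc=ce[j] if th_<=45 else pc
try: print("tri",tri([ray(a,pc),ray(c,(255.6,213.0)),ray(t,(301.8,219.9))]),tri([ray(a,pc),ray(c,(255.6,213.0))]),[onz(a,pc,z) for z in(.158,.170)])
except NameError: pass
# old picture: camera pose rebuilt from the tool pose
R=np.array(s["tcp_rot"]);p=np.array(s["position"]);e=R.T@(np.array(a["eye"])-p);O=R.T@np.array(a["orientation"])
R0=np.array([[-.9996,-.0281,-.002],[-.0281,.9996,-.001],[.002,0,-1]]);p0=np.array([.5203,-.0432,.2606])
a0=dict(K=a["K"],eye=p0+R0@e,orientation=R0@O)
print("old",[onz(a0,(81*1.28,127.1*1.28),z) for z in(.158,.170)])
E
```

```text
pred [ 96.609  161.6504]
35 [ 77 152  34  25 424] [ 93.2123 162.0212]
45 [ 76 152  37  31 953] [ 94.5047 166.7576]
55 [ 74 152  39  31 997] [ 94.2417 166.8415]
65 [  49   64   65  130 1588] [ 83.835  150.4748]
tri [ 0.4963 -0.1839  0.1694] [ 0.496  -0.1835  0.1694] [array([ 0.4991, -0.1896,  0.158 ]), array([ 0.4964, -0.1833,  0.17  ])]
old [array([ 0.4996, -0.1851,  0.158 ]), array([ 0.497 , -0.1792,  0.17  ])]
```

Compared with the earlier sprung state, the back fork sits about 5 mm high and the cover is about 3 mm too far to -y. The flask-ring fits also put the origin at y ≈ -0.041. So the fork is riding on its flare; I'll regrip, lift a little and shift +y.

>>> move_arm(increments=[[-0.036,-0.004,0.12,0,0,0,0.4],[-0.036,-0.004,0.2,0,0,0,0.4],[-0.036,-0.004,0.27,0,0,0,0.4],[-0.036,-0.004,0.31,0,0,0,0.4],[-0.036,-0.004,0.333,0,0,0,0.4],[-0.036,-0.004,0.333,0,0,0,0.4],[-0.036,-0.004,0.333,0,0,0,0.0],[-0.036,-0.004,0.333,0,0,0,0.0],[-0.036,-0.004,0.333,0,0,0,0.0],[-0.036,-0.004,0.333,0,0,0,0.0]])

```text
time_s: 42.5
position: [0.5298, -0.0432, 0.1576]
tcp_rot: [[-1.0, -0.025, 0.002], [-0.025, 1.0, -0.001], [-0.002, -0.001, -1.0]]
force: [0.1, -1.0, -0.0]
opening: 0.326
grasp_force: 0.0
```

>>> move_arm(increments=[[0,0,0,0,0,0,0],[0,0,0,0,0,0,0],[0,0,0,0,0,0,0]])

```text
time_s: 42.75
position: [0.5294, -0.043, 0.157]
tcp_rot: [[-1.0, -0.026, 0.001], [-0.026, 1.0, -0.0], [-0.001, -0.0, -1.0]]
force: [-0.9, 0.4, 1.7]
opening: 0.158
grasp_force: 29.9
```

>>> move_arm(increments=[[0,0,-0.03,0,0,0,0],[0,0,-0.06,0,0,0,0],[0,0.005,-0.08,0,0,0,0],[0.003,0.009,-0.08,0,0,0,0],[0.003,0.009,-0.08,0,0,0,0],[0.003,0.009,-0.06,0,0,0,0],[0.003,0.009,-0.04,0,0,0,0],[0.003,0.009,-0.02,0,0,0,0],[0.003,0.009,-0.005,0,0,0,0],[0.003,0.009,-0.005,0,0,0,0]])

```text
time_s: 43.58
position: [0.5286, -0.0406, 0.1571]
tcp_rot: [[-1.0, -0.026, 0.0], [-0.026, 1.0, -0.0], [-0.0, -0.0, -1.0]]
force: [1.8, -0.5, -1.8]
opening: 0.157
grasp_force: 30.0
```

>>> move_arm(increments=[[0,0,0.006,0,0,0,0],[0,0,0.012,0,0,0,0],[0,0,0.016,0,0,0,0],[0,0,0.016,0,0,0,0]])

```text
time_s: 43.92
position: [0.529, -0.0415, 0.1555]
tcp_rot: [[-1.0, -0.026, 0.002], [-0.026, 1.0, -0.003], [-0.002, -0.003, -1.0]]
force: [-3.0, -1.9, 9.8]
opening: 0.16
grasp_force: 29.7
```

>>> move_arm(increments=[[0,0,-0.008,0,0,0,0],[0,0,-0.008,0,0,0,0.5],[0,0,-0.008,0,0,0,0.5],[0,0,-0.008,0,0,0,0.5],[0,0,-0.008,0,0,0,0.5],[0,0,-0.008,0,0,0,0.5],[0,0,-0.1,0,0,0,0.7],[0,0,-0.2,0,0,0,1],[0.01,0,-0.3,0,0,0,1],[0.03,-0.005,-0.345,0,0,0,1]])

```text
time_s: 44.75
position: [0.5215, -0.0424, 0.2602]
tcp_rot: [[-1.0, -0.026, 0.006], [-0.026, 1.0, -0.002], [-0.006, -0.002, -1.0]]
force: [1.1, 0.5, 0.3]
opening: 0.718
grasp_force: 0.0
```

>>> move_arm(increments=[[0,0,0,0,0,0,1],[0,0,0,0,0,0,1],[0,0,0,0,0,0,1]])

```text
time_s: 45.0
position: [0.5184, -0.0417, 0.2556]
tcp_rot: [[-1.0, -0.025, -0.002], [-0.025, 1.0, 0.001], [0.002, 0.001, -1.0]]
force: [-0.8, 0.3, 0.5]
opening: 0.939
grasp_force: 0.0
```

```bash
python3 - <<'E'
from cmp import *
cmpw()
np.set_printoptions(precision=4,suppress=True)
a=viewer.capture("wrist");c=viewer.capture("scene");t=viewer.capture("top")
def dark(cc,th_,mn,mx,R=25):
    h=cc["image"].max(2);u=proj(cc,W([-.04,-.138,.168]));k,l,q,ce=cv2.connectedComponentsWithStats((h<th_).astype(np.uint8))
    return [ce[j] for j in range(1,k) if mn<q[j,4]<mx and np.hypot(*(ce[j]-u))<R]
da=dark(a,45,300,1500);dc=dark(c,58,30,200,14);dt=dark(t,58,30,200,14);print(da,dc,dt)
print(tri([ray(a,da[0]),ray(c,dc[0]),ray(t,dt[0])]))
B=cv2.resize(a["image"],(400,300));print([int(x) for x in B[145:215:3,92].max(1)]);print([int(x) for x in B[145:215:3,98].max(1)])
E
```

```text
TCP [ 0.5184 -0.0417  0.2556] ycol [-0.025  1.     0.001] F [-0.8  0.3  0.5] op 0.939 g 0.0
knob 0.975 (-3, 2)
pad 0.855 (-4, 2)
backlug 0.706 (-5, -11)
handle 0.955 (-1, 1)
rocker 0.901 (-2, 2)
frontL 0.952 (-3, 1)
frontR 0.9 (-2, -2)
right_side 0.961 (-1, 2)
[array([ 97.455 , 165.6011])] [array([255.2817, 212.3521])] [array([301.2   , 219.8571])]
[ 0.4964 -0.1817  0.1692]
[118, 145, 147, 149, 147, 152, 151, 152, 151, 150, 150, 152, 140, 116, 118, 117, 119, 120, 119, 122, 59, 165, 157, 138]
[144, 162, 173, 179, 180, 180, 177, 176, 169, 168, 157, 153, 140, 116, 118, 119, 116, 120, 122, 118, 60, 162, 152, 66]
```

>>> move_arm(increments=[[0.03,-0.1,0,0,0,0,0],[0.06,-0.2,0,0,0,0,0],[0.092,-0.33,0,0,0,0,0],[0.092,-0.465,0,0,0,0,0],[0.092,-0.465,0,0,0,0,0],[0.092,-0.465,0.1,0,0,0,0],[0.092,-0.465,0.2,0,0,0,0],[0.092,-0.465,0.3,0,0,0,0],[0.092,-0.465,0.3,0,0,0,0],[0.092,-0.465,0.3,0,0,0,0]])

```text
time_s: 46.03
position: [0.494, -0.1814, 0.1652]
tcp_rot: [[-1.0, -0.025, -0.004], [-0.025, 1.0, 0.003], [0.004, 0.003, -1.0]]
force: [-0.3, 0.5, 0.1]
opening: 0.327
grasp_force: 0.0
```

```bash
python3 - <<'E'
from h import *
s=st();a=viewer.capture("wrist");cv2.imwrite("pics/q1.png",a["image"])
np.set_printoptions(precision=4,suppress=True)
p=np.array(s["position"]);print("tip px",proj(a,p+[0,0,.020]),"pad pred px",proj(a,[.4964,-.1817,.169]))
E
```

```text
TCP [ 0.494  -0.1814  0.1652] ycol [-0.025  1.     0.003] F [-0.3  0.5  0.1] op 0.327 g 0.0
tip px [251.8565 244.6264] pad pred px [251.3574 236.6415]
```

>>> move_arm(increments=[[0,0,0,0,0,0,0],[0,0,0,0,0,0,0],[0,0,0,0,0,0,0],[0,0,0,0,0,0,0],[0,0,0.02,0,0,0,0],[0,0,0.04,0,0,0,0],[0,0,0.055,0,0,0,0],[0,0,0.06,0,0,0,0],[0,0,0.06,0,0,0,0]])

```text
time_s: 46.83
position: [0.4951, -0.1823, 0.1485]
tcp_rot: [[-1.0, -0.025, -0.0], [-0.025, 1.0, 0.0], [0.0, 0.0, -1.0]]
force: [-0.4, 1.2, 3.5]
opening: 0.002
grasp_force: 1.6
```

Contact is at 0.1485 (tip ≈ 0.1685), as expected. I'll press on.

>>> move_arm(increments=[[0,0,0.008,0,0,0,0],[0,0,0.016,0,0,0,0],[0,0,0.024,0,0,0,0],[0,0,0.03,0,0,0,0],[0,0,0.03,0,0,0,0]])

```text
time_s: 47.25
position: [0.4949, -0.182, 0.1392]
tcp_rot: [[-1.0, -0.025, -0.001], [-0.025, 1.0, 0.001], [0.001, 0.001, -1.0]]
force: [-0.6, -0.9, -0.7]
opening: 0.009
grasp_force: 0.0
```

>>> move_arm(increments=[[0,0,0.006,0,0,0,0],[0,0,0.012,0,0,0,0],[0,0,0.016,0,0,0,0],[0,0,0.016,0,0,0,0]])

```text
time_s: 47.58
position: [0.4951, -0.1821, 0.1373]
tcp_rot: [[-1.0, -0.026, 0.0], [-0.026, 1.0, -0.0], [-0.0, -0.0, -1.0]]
force: [-5.4, 1.8, 19.6]
opening: 0.006
grasp_force: 9.4
```

```bash
python3 - <<'E'
from pad import *
st();c=viewer.capture("scene");t=viewer.capture("top")
pad();pad("top")
E
```

```text
TCP [ 0.4951 -0.1821  0.1373] ycol [-0.026  1.    -0.   ] F [-5.4  1.8 19.6] op 0.006 g 9.4
scene pred 0.158 [254.  216.1]
scene pred 0.164 [254.1 214.4]
scene pred 0.17 [254.1 212.8]
scene knob [227.4 231.5] pred [228.6 231.8]
top pred 0.158 [300.5 221.6]
top pred 0.164 [300.8 221.6]
top pred 0.17 [301.  221.5]
top knob [302.6 245.2] pred [302.4 244.8]
```

>>> move_arm(increments=[[0,0,-0.02,0,0,0,0],[0,0,-0.1,0,0,0,0],[0,0,-0.23,0,0,0,0],[0,0,-0.36,0,0,0,0],[-0.05,0.1,-0.4,0,0,0,0],[-0.08,0.22,-0.4,0,0,0,0],[-0.08,0.34,-0.4,0,0,0,0],[-0.08,0.46,-0.4,0,0,0,0],[-0.08,0.46,-0.4,0,0,0,0],[-0.08,0.46,-0.4,0,0,0,0]])

```text
time_s: 48.62
position: [0.5151, -0.0416, 0.2546]
tcp_rot: [[-1.0, -0.029, -0.001], [-0.029, 1.0, 0.0], [0.001, 0.0, -1.0]]
force: [0.9, -0.9, 0.1]
opening: 0.009
grasp_force: 0.0
```

```bash
python3 - <<'E'
from cmp import *
cmpw();pad();pad("top")
B=cv2.resize(cv2.imread("pics/h2.png"),(400,300))
print([int(x) for x in B[145:215:3,92].max(1)])
a=viewer.capture("wrist");h=a["image"].max(2)
for nm,q in dict(pad=[-.04,-.138,.157],handF=[-.04,0,.195],handB=[.04,0,.195],knob=[-.111,-.142,.137]).items():print(nm,proj(a,W(q)).round(1))
k,l,q,ce=cv2.connectedComponentsWithStats((h<50).astype(np.uint8))
for j in range(1,k):
    if 150<q[j,4]<4000 and ce[j][1]<290:print(q[j],ce[j].round(1))
E
```

```text
TCP [ 0.5151 -0.0416  0.2546] ycol [-0.029  1.     0.   ] F [ 0.9 -0.9  0.1] op 0.009 g 0.0
knob 0.961 (-3, 4)
pad 0.873 (0, 2)
backlug 0.755 (-5, -10)
handle 0.689 (-3, 2)
rocker 0.908 (-2, 5)
frontL 0.917 (-2, 3)
frontR 0.93 (-1, 2)
right_side 0.954 (-1, 4)
scene pred 0.158 [254.  216.1]
scene pred 0.164 [254.1 214.4]
scene pred 0.17 [254.1 212.8]
scene pad [249 212  13  10  76] [255.2 216.2]
scene knob [227.6 231.4] pred [228.6 231.8]
top pred 0.158 [300.5 221.6]
top pred 0.164 [300.8 221.6]
top pred 0.17 [301.  221.5]
top pad [297 216   8   9  68] [300.6 220. ]
top knob [302.5 245. ] pred [302.4 244.8]
[122, 160, 156, 156, 156, 157, 157, 160, 159, 161, 158, 160, 109, 125, 126, 124, 126, 128, 129, 64, 65, 143, 175, 130]
pad [105.6 160.9]
handF [253.9 170.3]
handB [253.7 258.2]
knob [100.2  80.7]
[237   0  68   5 241] [272.8   1.6]
[220  18  98  10 340] [267.8  24.7]
[385 141  31  39 370] [396. 158.]
[ 91 151  33  29 838] [107.3 165.2]
[379 202  31  33 784] [393.2 218.5]
[  0 246 107  34 727] [ 19.9 266.4]
```

The pad is back at its home height (scene row 216.2 vs 216.3), the knob is home and the back lug is in its earlier place. I'll go above the rocker and check both the cover and the rocker before pressing.

>>> move_arm(increments=[[0.03,0.1,0,0,0,0,0],[0.06,0.2,0,0,0,0,0],[0.08,0.3,0,0,0,0,0],[0.102,0.4,0,0,0,0,0],[0.102,0.499,0.08,0,0,0,0],[0.102,0.499,0.18,0,0,0,0],[0.102,0.499,0.18,0,0,0,0],[0.102,0.499,0.18,0,0,0,0]])

```text
time_s: 49.48
position: [0.4805, 0.1044, 0.2]
tcp_rot: [[-1.0, -0.024, -0.004], [-0.024, 1.0, -0.0], [0.004, -0.0, -1.0]]
force: [0.0, -0.1, 0.0]
opening: 0.01
grasp_force: 0.0
```

```bash
python3 - <<'E'
from pad import *
np.set_printoptions(precision=4,suppress=True)
s=st();a=viewer.capture("wrist");c=viewer.capture("scene");t=viewer.capture("top")
for n,cc in(("wrist",a),("scene",c),("top",t)):
    h=cv2.cvtColor(cc["image"],cv2.COLOR_BGR2HSV).astype(int);m=((h[...,0]>45)&(h[...,0]<80)&(h[...,1]>110)&(h[...,2]>50)).astype(np.uint8)
    k,l,q,ce=cv2.connectedComponentsWithStats(m)
    for j in range(1,k):
        if q[j,4]>25:
            x,y,w,hh=q[j,:4];print(n,"green",q[j],ce[j],onz(cc,ce[j],.125),"rows",onz(cc,(x+w/2,y),.128)[0],onz(cc,(x+w/2,y+hh),.125)[0])
    if n!="wrist":
        h=cc["image"].max(2);k,l,q,ce=cv2.connectedComponentsWithStats((h<58).astype(np.uint8))
        for j in range(1,k):
            if 25<q[j,4]<400 and 225<ce[j][0]<310 and 155<ce[j][1]<230:print(n,"dark",q[j],ce[j].round(1))
old=cv2.imread("pics/scene0.png").max(2);k,l,q,ce=cv2.connectedComponentsWithStats((old<58).astype(np.uint8))
for j in range(1,k):
    if 25<q[j,4]<400 and 225<ce[j][0]<310 and 155<ce[j][1]<230:print("scene0 dark",q[j],ce[j].round(1))
A=cv2.cvtColor(cv2.imread("pics/scene0.png"),6);B=cv2.cvtColor(c["image"],6)
for nm,(x0,y0,x1,y1) in dict(backlug=(276,198,300,222),handle=(230,160,264,184),fcorner=(230,205,252,225)).items():
    r=cv2.matchTemplate(cv2.resize(B[y0-6:y1+6,x0-6:x1+6],None,fx=4,fy=4),cv2.resize(A[y0:y1,x0:x1],None,fx=4,fy=4),cv2.TM_CCOEFF_NORMED);_,v,_,l=cv2.minMaxLoc(r);print(nm,round(v,3),(l[0]/4-6,l[1]/4-6))
E
```

```text
TCP [0.4805 0.1044 0.2   ] ycol [-0.024  1.    -0.   ] F [ 0.  -0.1  0. ] op 0.01 g 0.0
wrist green [248 190  23  36 752] [258.5545 207.9548] [0.4912 0.1101 0.125 ] rows 0.4735114679720449 0.5086315616038758
scene dark [232 163  29  19 185] [245.7 170.8]
scene dark [286 186  11  12  80] [291.6 191.1]
scene dark [292 210   5   8  32] [293.7 213.6]
scene dark [249 212  13  10  76] [255.2 216.2]
top dark [252 197   6  27  99] [254.5 209.7]
top dark [297 216   8   9  66] [300.7 220. ]
scene0 dark [232 163  29  19 183] [245.6 170.8]
scene0 dark [286 186  11  12  89] [291.5 191.4]
scene0 dark [291 209   6   9  40] [293.2 213.6]
scene0 dark [248 212  13  10  76] [254.1 216.3]
backlug 0.977 (0.25, -0.25)
handle 0.994 (0.0, 0.0)
fcorner 0.986 (0.75, 0.0)
```

The cover matches its original picture: handle offset (0,0) and back lug within 0.3 px. Now I'll press the rocker.

>>> move_arm(increments=[[0.003,0.013,0.1,0,0,0,0],[0.003,0.013,0.18,0,0,0,0],[0.003,0.013,0.24,0,0,0,0],[0.003,0.013,0.26,0,0,0,0],[0.003,0.013,0.27,0,0,0,0],[0.003,0.013,0.28,0,0,0,0],[0.003,0.013,0.28,0,0,0,0]])

```text
time_s: 50.22
position: [0.4814, 0.1088, 0.1178]
tcp_rot: [[-1.0, -0.025, 0.002], [-0.025, 1.0, -0.0], [-0.002, -0.0, -1.0]]
force: [0.3, -0.1, -0.4]
opening: 0.006
grasp_force: 0.0
```

>>> move_arm(increments=[[0.004,0,0.008,0,0,0,0],[0.004,0,0.014,0,0,0,0],[0.004,0,0.02,0,0,0,0],[0.004,0,0.02,0,0,0,0]])

```text
time_s: 50.55
position: [0.479, 0.1091, 0.111]
tcp_rot: [[-1.0, -0.026, 0.0], [-0.026, 1.0, 0.0], [-0.0, -0.0, -1.0]]
force: [0.2, 0.2, 0.1]
opening: 0.005
grasp_force: 0.0
```

>>> move_arm(increments=[[0,0,0.006,0,0,0,0],[0,0,0.012,0,0,0,0],[0,0,0.016,0,0,0,0],[0,0,0.016,0,0,0,0]])

```text
time_s: 50.88
position: [0.4789, 0.1091, 0.106]
tcp_rot: [[-1.0, -0.025, -0.0], [-0.025, 1.0, 0.0], [0.0, 0.0, -1.0]]
force: [-0.7, -0.9, 1.4]
opening: 0.005
grasp_force: 0.3
```

Contact at 0.106. Press about 4 mm more.

>>> move_arm(increments=[[0,0,0.005,0,0,0,0],[0,0,0.01,0,0,0,0],[0,0,0.014,0,0,0,0],[0,0,0.014,0,0,0,0],[0,0,0.014,0,0,0,0]])

```text
time_s: 51.3
position: [0.4777, 0.1091, 0.1025]
tcp_rot: [[-1.0, -0.026, -0.002], [-0.026, 1.0, -0.0], [0.002, -0.0, -1.0]]
force: [-4.2, -0.2, 11.4]
opening: 0.005
grasp_force: 4.9
```

>>> move_arm(increments=[[0,0,-0.03,0,0,0,0],[0,0,-0.1,0,0,0,0],[0,0,-0.22,0,0,0,0],[-0.009,-0.013,-0.325,0,0,0,0],[-0.009,-0.013,-0.325,0,0,0,0],[-0.009,-0.013,-0.325,0,0,0,0],[-0.009,-0.013,-0.325,0,0,0,0]])

```text
time_s: 51.88
position: [0.4816, 0.1053, 0.1992]
tcp_rot: [[-1.0, -0.025, -0.0], [-0.025, 1.0, 0.0], [0.0, 0.0, -1.0]]
force: [0.3, -0.1, -0.8]
opening: 0.005
grasp_force: 0.0
```

```bash
python3 - <<'E'
from pad import *
s=st();a=viewer.capture("wrist");c=pad()
h=cv2.cvtColor(a["image"],cv2.COLOR_BGR2HSV).astype(int);m=((h[...,0]>45)&(h[...,0]<80)&(h[...,1]>110)&(h[...,2]>50)).astype(np.uint8)
k,l,q,ce=cv2.connectedComponentsWithStats(m)
for j in range(1,k):
    if q[j,4]>25:print(q[j],ce[j]); x,y,w,hh=q[j,:4];print("V rows",[int(v) for v in a["image"][y-2:y+hh+2:2,x+w//2-6,1]])
r=nets.find_in("wrist","switch_front")[:1];print(r)
A=cv2.cvtColor(cv2.imread("pics/scene0.png"),6);B=cv2.cvtColor(c["image"],6)
for nm,(x0,y0,x1,y1) in dict(backlug=(276,198,300,222),handle=(230,160,264,184),beaker=(330,220,360,258)).items():
    r=cv2.matchTemplate(cv2.resize(B[y0-6:y1+6,x0-6:x1+6],None,fx=4,fy=4),cv2.resize(A[y0:y1,x0:x1],None,fx=4,fy=4),cv2.TM_CCOEFF_NORMED);_,v,_,l=cv2.minMaxLoc(r);print(nm,round(v,3),(l[0]/4-6,l[1]/4-6))
# rocker profile, before the press (f-number pictures at other poses): brightness of the rocker in scene
u=proj(c,[.491,.109,.127]);print(u);x,y=[int(v) for v in u]
for i in(cv2.imread("pics/scene0.png"),c["image"]):print(i[y-5:y+6,x-4:x+5,1])
E
```

```text
TCP [0.4816 0.1053 0.1992] ycol [-0.025  1.     0.   ] F [ 0.3 -0.1 -0.8] op 0.005 g 0.0
scene pred 0.158 [254.  216.1]
scene pred 0.164 [254.1 214.4]
scene pred 0.17 [254.1 212.8]
scene pad [249 212  13  10  76] [255.2 216.2]
scene knob [227.6 231.4] pred [228.6 231.8]
[247 189  23  36 759] [257.57444005 206.98945982]
V rows [42, 107, 133, 129, 164, 124, 128, 127, 123, 122, 136, 147, 145, 143, 145, 144, 141, 151, 144, 18]
[{'location': [224.1, 159.0], 'conf': 0.6}]
backlug 0.978 (0.25, -0.25)
handle 0.994 (0.0, 0.0)
beaker 0.996 (0.0, 0.0)
[214.03898875 156.82734345]
[[179 181 170 152 206 233 236 238 221]
 [238 239 231 187 198 212 210 223 182]
 [242 228 205 196 203 184 153 129 100]
 [228 179 148 143 118 107 111 127 127]
 [143 100  97 119 132 147 175 212 220]
 [130 134 153 194 221 231 229 237 239]
 [219 230 227 231 237 236 222 205 207]
 [237 240 229 209 200 203 207 201 203]
 [204 204 206 208 203 202 204 202 205]
 [199 204 200 199 207 202 205 201 195]
 [203 200 201 197 197 199 195 196 196]]
[[187 184 178 157 206 238 237 241 225]
 [241 240 240 189 203 217 217 230 185]
 [243 227 213 202 204 189 156 135 108]
 [230 190 148 150 125 111 115 137 142]
 [143 105  96 110 136 152 187 214 223]
 [115 130 138 168 220 237 238 236 238]
 [176 223 231 231 237 240 234 218 209]
 [233 241 242 234 214 209 210 211 206]
 [226 214 210 212 209 208 210 208 208]
 [209 211 208 209 209 209 209 205 201]
 [211 207 208 207 202 201 202 199 202]]
```

```bash
python3 - <<'E'
from h import *
def prof(i):
    h=cv2.cvtColor(i,40).astype(int);m=((h[...,0]>45)&(h[...,0]<80)&(h[...,1]>110)&(h[...,2]>50)).astype(np.uint8)
    k,l,q,ce=cv2.connectedComponentsWithStats(m)
    for j in range(1,k):
        if q[j,4]>300:
            x,y,w,hh=q[j,:4];print(q[j],[int(i[r,x+3:x+w-3,1].mean()) for r in range(y,y+hh,2)])
for f in("f1raw","h2"):prof(cv2.imread(f"pics/{f}.png"))
prof(viewer.capture("wrist")["image"])
E
```

```text
[485 138  27  38 805] [58, 81, 83, 88, 115, 97, 98, 100, 104, 107, 113, 119, 120, 122, 123, 124, 126, 126, 131]
[387 147  25  32 601] [65, 98, 103, 123, 117, 107, 109, 110, 103, 118, 115, 111, 111, 109, 108, 111]
[247 190  23  37 777] [77, 131, 129, 167, 142, 127, 127, 126, 125, 140, 151, 151, 150, 151, 149, 150, 149, 155, 71]
```

I'll confirm by touch: if the rocker is on, contact should now come only near 0.103.

>>> move_arm(increments=[[0.008,0.012,0.1,0,0,0,0],[0.008,0.012,0.2,0,0,0,0],[0.008,0.012,0.27,0,0,0,0],[0.008,0.012,0.3,0,0,0,0],[0.008,0.012,0.312,0,0,0,0],[0.008,0.012,0.312,0,0,0,0],[0.008,0.012,0.312,0,0,0,0]])

```text
time_s: 52.67
position: [0.4801, 0.1088, 0.1064]
tcp_rot: [[-1.0, -0.025, 0.001], [-0.025, 1.0, -0.0], [-0.001, -0.0, -1.0]]
force: [-0.4, 0.3, 0.8]
opening: 0.006
grasp_force: 0.0
```

>>> move_arm(increments=[[0,0,0.005,0,0,0,0],[0,0,0.005,0,0,0,0]])

```text
time_s: 52.83
position: [0.4802, 0.1088, 0.1053]
tcp_rot: [[-1.0, -0.025, 0.002], [-0.025, 1.0, 0.0], [-0.002, -0.0, -1.0]]
force: [-0.4, -0.1, -0.5]
opening: 0.004
grasp_force: 0.0
```

>>> move_arm(increments=[[0,0,0.005,0,0,0,0],[0,0,0.008,0,0,0,0],[0,0,0.008,0,0,0,0]])

```text
time_s: 53.08
position: [0.4799, 0.1088, 0.1027]
tcp_rot: [[-1.0, -0.025, 0.001], [-0.025, 1.0, -0.0], [-0.001, -0.0, -1.0]]
force: [-1.2, -0.1, 3.8]
opening: 0.005
grasp_force: 1.7
```

The front end now stays down (contact only at 0.103), so the switch is on. Retreat and hand in.

>>> move_arm(increments=[[0,0,0.006,0,0,0,0],[0,0,-0.05,0,0,0,0],[0,0,-0.15,0,0,0,0],[0,0,-0.28,0,0,0,0],[0,0,-0.4,0,0,0,0],[0,0,-0.4,0,0,0,0],[0,0,-0.4,0,0,0,0]])

```text
time_s: 53.67
position: [0.4809, 0.1088, 0.2243]
tcp_rot: [[-1.0, -0.025, 0.006], [-0.025, 1.0, -0.0], [-0.006, -0.0, -1.0]]
force: [-0.0, 0.2, -0.0]
opening: 0.006
grasp_force: 0.0
```

```bash
python3 - <<'E'
from h import *
st();print(workorder.hand_in())
E
```

```text
TCP [0.4809 0.1088 0.2243] ycol [-0.025  1.    -0.   ] F [-0.   0.2 -0. ] op 0.006 g 0.0
the job is handed in; nothing more can be done
None
```

The job is handed in (no verdict came back): both flasks present are stoppered, the cover is back on its hinge with the pin home by the camera checks, and the shaker was switched on last, confirmed by touch.

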